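Pack the next tile of a layered stack with a separator sheet under it

ROBOT

A 7-joint arm with a two-finger parallel gripper is mounted at the origin on the work surface. World frame = base frame: x ahead of the robot, y to its left, z up, the work surface at z = 0. Lengths are in m, angles in rad, forces in N, time in s.
With the tool pointing down it reaches from about 0.425 to 0.925 m from the base axis. Payload 6.8 kg.
Tool frame: the origin (TCP) lies on the front face of the gripper's body, between the roots of the fingers; the fingertips stand 73 mm ahead of it and the grasp point (between the pads) lies 54 mm ahead of it; z points along the fingers, x is the direction in which the jaws open and shut, and the axes are right-handed (so a half turn about z gives the same grasp; the last joint's range is limited). The gripper opens to 85 mm and grips with 20 to 120 N. Pads are 22 mm wide; open, the fingers measure 114 mm over their backs; the gripper's body (76 mm by 85 mm) begins 54 mm behind the grasp point. The pads swing forward as they close: fully open they stand 13 mm farther back than shut.
Start: joints at [1.11, 0.477, 0.022, 1.555, -0.011, 1.109, -0.083], TCP at [0.233, -0.633, 0.304] pointing down, gripper open.
Joint ranges: [-2.96, 2.96], [-0.34, 2.1], [-1.41, 1.46], [0.24, 2.44], [-1.37, 4.51], [0.17, 1.92], [-2.96, 2.96]. Speed limits (rad/s): [2.39, 2.39, 3.14, 3.14, 3.14, 3.14, 3.14].

INTERFACE

Orientations are given as a unit quaternion [w, x, y, z].
In Python, from station import get_obs, read_camera, hand_in gives the robot as it stands. The module is installed in compiled form; this text tells all that it offers.
- The arm moves only by the shell command python3 -m creep 'ROWS' [FORCE]. ROWS is JSON, a list that holds one entry, the list of rows, each a list of 7 numbers: the turn, a rotation vector about the tool's x, y, z in rad, then the shift along the tool's x, y, z in m, then the finger opening in m, from 0 to 0.0854. A call has 1 to 20 rows; each row shifts and turns the pose as measured when the row begins, along the tool's axes as they then stand; what a row does not reach is not made up. A row lasts 1/12 s, in which the tool goes at most 41.7 mm and 7.16 degrees, less where a joint would pass 70% of its speed; a pose out of reach is approached as far as the arm can. A call is refused whole if a number of a shift passes 0.0417 or a number of a turn 0.125, either way. A call with a gripper value outside its range is refused whole. The fingers move at their own pace and stop on an object; FORCE is the grip in N (left out, the last holds). Time passes only in rows, so rows that do not move let the fingers close. It gives the time, the measured TCP pose, the force and the opening at its end, in the units of the state.
- get_obs(): the state, without advancing time (a new reading comes with each control period).
- read_camera(name): name is "scene" or "top"; returns a dict with "color" (420x560x3 uint8, red, green, blue), "range_z" (420x560 float32, m along the optical axis (not along the pixel's ray), 0 where there is no reading), "fovy" (degrees; the focal length in pixels is half the picture's height over the tangent of half this angle, whatever the lens; pixels are square), "cx", "cy" (the principal point, pixels), "rvec" (rotation vector, rad) and "tvec" (3), from world to camera coordinates, as OpenCV has them. Camera axes: x right, y down, z forward; pixel columns grow to the right and rows downward; lengths in m; the calibration is good to about 2 mm. A picture is of the moment at which its call begins.
- hand_in(): hands the job in, once; it reports no verdict.
The state is a dict: "t": time; "q": joint angles; "joint_vel": joint speeds; "joint_torque": joint torques, N m; "eef_pos": TCP position; "tool_rot": TCP orientation; "contact_force": force on the tool from outside, world axes, zero at the start; "torque": the same for the moment, N m; "gripper_width": opening from 0.0 (shut) to 1.0 (fully open).
Only numpy, scipy, OpenCV 4.12 (cv2) and the standard library are available. Lean on these libraries where they do the work, as an engineer would, in place of code of your own. Each camera call takes 0.05 s, during which the arm holds its last target.

TASK

The spare tiles are being packed in the dark wooden carrier with a sheet of stiff board between layers. Lay the separator sheet from its slanted stand flat on the pile, pushed home under the lip against the carrier's back wall, let go of it, then set the whole tile from the other stand flat on the sheet, square and also pushed home against the back wall. The pile may be of any height: feel for it, set both down without dropping them, do not push the sheet or the tile hard, and leave the other things where they are.

Things in the scene. Friction and masses are not known exactly. Their poses are not given: they have to be found in the camera images.
- sheet_centre (a point): Centre of the separator sheet: flat stiff brown fibreboard, 150 (own x) x 64 (own y) x 5 mm (own z), about 45 g. It starts on a slanted plywood stand: own x climbs away from the robot at 24 degrees, own z is the normal of its upper face. Its long edges overhang the stand's board by 15 mm on both sides, free to be gripped across the 64 mm width with the tool square to the sheet.
- tile_centre (a point): Centre of the whole ceramic tile: plain white, 144 (own x) x 56 (own y) x 10 mm (own z), about 200 g (not the small broken piece on the table). It starts on a second, equal slanted stand in the same way as the sheet; its long edges overhang the stand's board by 11 mm on both sides.
- carrier_back (a point): Point at table height midway along the inner face of the carrier's back wall; x points level from the open front through the wall, roughly away from the robot, y along the wall, z up. With the long side along x, the sheet is home with its centre at x = -75 mm, y = 0 here, the tile at x = -72 mm, y = 0. All is rigid; 3 to 5 N is enough to feel pile or wall.
- screwdriver: Bystander: screwdriver lying on the table between the carrier and a stand; origin at its underside.
- tape_roll: Bystander: roll of paper tape, 60 mm across, 19 mm high, lying on the table; origin at the middle of its underside.
- glue_jar: Bystander: white jar, 52 mm across, 75 mm high, beyond the carrier; origin at the middle of its underside.
- mug: Bystander: mug, 76 mm across, 85 mm high, beyond the carrier; origin at the middle of its underside.
- broken_tile: Bystander: broken piece of tile, 50 x 42 x 10 mm, lying on the table; not to be packed; origin at the middle of its underside.
- marker: Bystander: grey marker pen with black cap, 125 mm long, 19 mm thick, lying along its x axis on the table between the carrier and a stand; origin at its underside.
- sheet: The same separator sheet, same axes, with the origin at the middle of its underside.
- tile: The same tile, same axes, with the origin at the middle of its underside.
- carrier: Fixed dark wooden carrier, origin 75 mm in front of the back point, same axes. Back wall 100 mm high, 110 mm wide; a lip on top overhangs the inside by 14 mm, its underside 100 mm above the table; at the wall two cheeks 27 mm long, 98 mm high, 76 mm apart inside. Front and sides otherwise open; 6 mm floor.
- sheet_stand: Fixed slanted plywood stand of the sheet: board 34 mm wide, rising along own x at 24 degrees, with a ledge 6 mm above the board at its low end; base plate 150 x 66 x 8 mm. Origin on the table under the middle of the sheet, which lies 70 mm above. Where the two stands and the carrier stand varies: each may be left, middle or right.
- tile_stand: Fixed slanted plywood stand of the tile, equal to the other one; origin on the table, 3 mm beyond the middle of the tile, as the stand's x goes.
- carrier_pile (a point): Point on the table under the middle of the pile in the carrier, axes as the carrier's. The pile of tiles and sheets packed before is fixed, touches the back wall and is centred on y; its topmost layer is a tile of 144 x 56 x 10 mm, centred here. The height of the pile's top is NOT reported: anywhere from 25 to 55 mm above the table, to be felt or seen.
Not all that is in view belongs to the job. Of the things shaped like the tile, the white one is meant.

How it is judged:
By the outcome, as a careful person would: the job done as asked, in the order asked, and still so for the second after the job is handed in, with the robot touching nothing.
It also fails if it takes over 72 s, if anything falls off the work surface, if the arm or the gripper's body presses on something with over 40 N, if the wrist force passes 120 N, or if a joint passes its speed limit or range.

## Working session

There is one attempt and no reset: what is moved stays moved. The work goes in short steps, Python scripts to look and compute and a shell command to move; the robot and the scene stay as the last step left them, time stands still between calls to the robot, and variables do not carry over. Pictures are saved under pics/ and viewed, and the job is handed in when it is done.

```bash
ls; mkdir -p pics
python3 - <<'E'
from station import get_obs, read_camera
import cv2,numpy as np
print(get_obs())
for n in ("scene","top"):
    d=read_camera(n); cv2.imwrite(f"pics/{n}0.png",d["color"][:,:,::-1]); 
    np.savez(f"{n}0.npz",**d)
    R=cv2.Rodrigues(np.array(d["rvec"]))[0]
    print(n,d["fovy"],d["cx"],d["cy"],d["rvec"],d["tvec"],"cam",-R.T@np.array(d["tvec"]), [k for k in d])
E
```

```text
pics
{'t': 0.0, 'q': array([ 1.10990041,  0.47779456,  0.02233036,  1.55646299, -0.0115163 ,
        1.10928929, -0.08309749]), 'joint_vel': array([ 2.11289599e-04, -5.15716934e-05,  1.98174324e-04, -5.58648619e-04,
       -1.09169483e-03,  5.23064586e-04,  9.46567042e-04]), 'joint_torque': array([-3.58961524e-04, -5.96464705e+01,  1.60742261e+00, -2.81198913e+01,
        1.23916240e-02,  9.47138731e-03, -7.77370360e-06]), 'eef_pos': array([ 0.23307128, -0.63299054,  0.30292425]), 'tool_rot': array([-4.73351477e-04,  8.20227181e-01, -5.72037182e-01, -7.80931248e-04]), 'contact_force': array([ 0.82275225, -0.15190126,  0.00369208]), 'torque': array([-0.00648599,  0.02475439,  0.02050388]), 'gripper_width': 1.000845443621521}
scene 48.462368138204106 281.3985769908765 208.57761797814103 [ 2.04931849  1.4748095  -0.56065791] [-0.17277419 -0.34124647  1.52876482] cam [ 1.24533552 -0.20959699  0.94267199] ['color', 'range_z', 'fovy', 'cx', 'cy', 'rvec', 'tvec']
top 52.21051680953928 283.71531214324307 211.20320392839022 [ 2.16237178 -2.13411578  0.20072334] [-0.02832549  0.54445864  1.03126692] cam [0.37139955 0.00415869 1.1058002 ] ['color', 'range_z', 'fovy', 'cx', 'cy', 'rvec', 'tvec']
```

View pics/scene0.png

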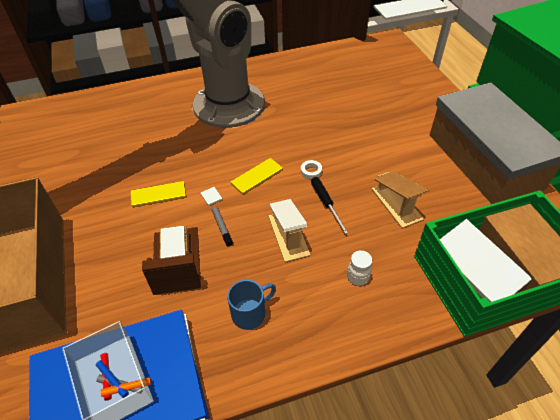

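View pics/top0.png

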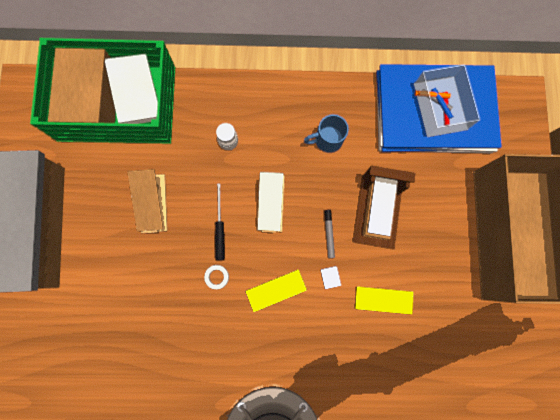

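The top view has +x up and +y left. The sheet is at about (148,200), the white tile at (270,202), and the carrier with a white pile top at (383,205). Next I measure them through the range image.

```bash
cat > h.py <<'E'
import numpy as np,cv2
from scipy.spatial.transform import Rotation as Ro
def load(f): return dict(np.load(f))
def cloud(d):
    H,W=d["range_z"].shape; f=H/2/np.tan(np.radians(float(d["fovy"]))/2)
    u,v=np.meshgrid(np.arange(W),np.arange(H)); z=d["range_z"].astype(float)
    P=np.stack([(u-d["cx"])/f*z,(v-d["cy"])/f*z,z],-1)
    R=cv2.Rodrigues(np.array(d["rvec"],float))[0]
    return (P-np.array(d["tvec"]).ravel())@R   # R^T (P-t)
def plane(p):
    c=np.median(p,0)
    for _ in range(5):
        m=p.mean(0); n=np.linalg.svd(p-m,full_matrices=False)[2][2]; n*=np.sign(n[2])
        r=abs((p-m)@n); p=p[r<max(.002,2*np.median(r))]
    return m,n
def tool():
    from station import get_obs
    o=get_obs(); return o,np.array(o["eef_pos"]),Ro.from_quat(np.roll(o["tool_rot"],-1)).as_matrix()
E
python3 - <<'E'
from h import *
for n in("top","scene"):
    d=load(n+"0.npz");C=cloud(d);np.set_printoptions(precision=4,suppress=True)
    r=d["range_z"];print(n,(r==0).mean())
    if n=="top":
        print("table",[C[v,u] for u,v in((300,330),(190,180),(100,250),(250,160))])
        boxes={"sheet":(125,165,160,240),"tile":(250,165,290,240)}
    else:
        print("table",[C[v,u] for u,v in((330,120),(120,250),(330,300))])
        boxes={"sheet":(368,165,435,205),"tile":(262,190,315,240)}
    for k,(a,b,c,e) in boxes.items():
        P=C[b:e,a:c].reshape(-1,3);rr=r[b:e,a:c].ravel(); col=d["color"][b:e,a:c].reshape(-1,3)
        P=P[(rr>0)&(P[:,2]>.03)&(P[:,2]<.13)]
        m,nn=plane(P); Q=P[abs((P-m)@nn)<.003]
        tilt=np.degrees(np.arccos(nn[2])); 
        ax=-nn.copy();ax[2]=0;ax/=np.linalg.norm(ax)  # uphill dir
        x=ax*np.cos(np.arccos(nn[2]))+np.array([0,0,np.sin(np.arccos(nn[2]))])
        y=np.cross(nn,x)
        rect=cv2.minAreaRect(np.c_[(Q-m)@x,(Q-m)@y].astype(np.float32))
        ctr=m+rect[0][0]*x+rect[0][1]*y
        print(k,len(Q),"tilt",tilt,"yaw",np.degrees(np.arctan2(ax[1],ax[0])),"rect",rect,"topcentre",ctr)
E
```

```text
top 0.0040178571428571425
table [array([ 0.2514, -0.0663,  0.0014]), array([ 0.6315,  0.2254, -0.0003]), array([ 0.4447,  0.4452, -0.0002]), array([ 0.6889,  0.0691, -0.0005])]
sheet 1417 tilt 24.113027675329914 yaw 5.065537623647107 rect ((-0.004278950393199921, -0.000382058322429657), (0.06501498073339462, 0.15668217837810516), 89.98019409179688) topcentre [0.5577 0.3168 0.0732]
tile 1181 tilt 24.349867034108215 yaw -1.6675666755451233 rect ((-0.0034102201461791992, 0.0002517327666282654), (0.05586729571223259, 0.14939364790916443), 89.8255386352539) topcentre [0.5595 0.0141 0.0767]
scene 0.003975340136054422
table [array([ 0.1827,  0.2831, -0.001 ]), array([ 0.4801, -0.3964,  0.0015]), array([0.7757, 0.0433, 0.0011])]
sheet 742 tilt 23.842278754699112 yaw 6.098341099709947 rect ((-0.003535039722919464, 0.000869065523147583), (0.06684952229261398, 0.16014906764030457), 89.27750396728516) topcentre [0.5577 0.3157 0.0739]
tile 664 tilt 23.546009405466425 yaw -1.7045544659796934 rect ((0.001417011022567749, -2.7095898985862732e-05), (0.05642031133174896, 0.14830270409584045), 89.95549011230469) topcentre [0.5613 0.0128 0.0785]
```

Run:
```python
from h import *
np.set_printoptions(precision=4,suppress=True)
d=load("top0.npz");C=cloud(d)
for u in (372,378,383,390,396):
    print(u,[tuple(np.round(C[v,u],3)) for v in range(166,250,6)])
img=cv2.resize(d["color"][150:260,340:430,::-1],None,fx=6,fy=5,interpolation=cv2.INTER_NEAREST);cv2.imwrite("pics/carr.png",img)
d2=load("scene0.npz");cv2.imwrite("pics/carr2.png",cv2.resize(d2["color"][210:310,130:220,::-1],None,fx=6,fy=6,interpolation=cv2.INTER_NEAREST))
```

```text
372 [(np.float64(0.648), np.float64(-0.232), np.float64(0.108)), (np.float64(0.634), np.float64(-0.232), np.float64(0.107)), (np.float64(0.621), np.float64(-0.233), np.float64(0.099)), (np.float64(0.62), np.float64(-0.247), np.float64(0.039)), (np.float64(0.604), np.float64(-0.247), np.float64(0.038)), (np.float64(0.587), np.float64(-0.245), np.float64(0.045)), (np.float64(0.57), np.float64(-0.243), np.float64(0.051)), (np.float64(0.555), np.float64(-0.242), np.float64(0.052)), (np.float64(0.541), np.float64(-0.243), np.float64(0.047)), (np.float64(0.525), np.float64(-0.242), np.float64(0.052)), (np.float64(0.51), np.float64(-0.242), np.float64(0.048)), (np.float64(0.495), np.float64(-0.242), np.float64(0.05)), (np.float64(0.485), np.float64(-0.252), np.float64(0.002)), (np.float64(0.469), np.float64(-0.252), np.float64(0.004))]
378 [(np.float64(0.678), np.float64(-0.273), np.float64(0.001)), (np.float64(0.633), np.float64(-0.245), np.float64(0.11)), (np.float64(0.633), np.float64(-0.26), np.float64(0.049)), (np.float64(0.617), np.float64(-0.259), np.float64(0.052)), (np.float64(0.60
[... 2394 characters left out ...]
9), np.float64(-0.289), np.float64(0.11)), (np.float64(0.619), np.float64(-0.307), np.float64(0.046)), (np.float64(0.605), np.float64(-0.308), np.float64(0.039)), (np.float64(0.596), np.float64(-0.317), np.float64(0.006)), (np.float64(0.58), np.float64(-0.316), np.float64(0.009)), (np.float64(0.564), np.float64(-0.316), np.float64(0.008)), (np.float64(0.548), np.float64(-0.316), np.float64(0.005)), (np.float64(0.533), np.float64(-0.316), np.float64(0.003)), (np.float64(0.516), np.float64(-0.314), np.float64(0.008)), (np.float64(0.501), np.float64(-0.315), np.float64(0.003)), (np.float64(0.486), np.float64(-0.315), np.float64(0.001)), (np.float64(0.47), np.float64(-0.315), np.float64(0.002))]
```

Run:
```python
from h import *
np.set_printoptions(precision=4,suppress=True)
d=load("top0.npz");C=cloud(d);f=210/np.tan(np.radians(float(d["fovy"]))/2)
R=cv2.Rodrigues(d["rvec"])[0];cam=-R.T@d["tvec"].ravel()
def ray(u,v,z):
    w=R.T@np.array([(u-d["cx"])/f,(v-d["cy"])/f,1]);return cam+w*(z-cam[2])/w[2]
col=d["color"].astype(int);sub=np.zeros(col.shape[:2],bool);sub[150:250,355:415]=1
wh=(sub&(col.min(2)>150)).astype(np.uint8)
c=max(cv2.findContours(wh,0,1)[0],key=cv2.contourArea)
zt=.049
P=np.array([ray(u,v,zt)[:2] for u,v in c[:,0]],np.float32)
r=cv2.minAreaRect(P);print("pile rect",r);print(cv2.boxPoints(r))
# long edges by row
rows=[];
for v in range(182,232):
    us=np.where(wh[v])[0]
    if len(us):rows.append([ray(us[0]-.5,v,zt)[:2],ray(us[-1]+.5,v,zt)[:2]])
rows=np.array(rows);k=(rows[:,0,0]<.6)&(rows[:,0,0]>.5)
for i in(0,1):
    p=np.polyfit(rows[k,i,0],rows[k,i,1],1);print("edge",np.degrees(np.arctan(p[0])),np.polyval(p,.5),np.polyval(p,.6))
# lip top
m=sub.copy();m|=False;m[150:200,350:425]=1
Z=C[...,2];L=m&(Z>.103)&(Z<.115)
c=max(cv2.findContours(L.astype(np.uint8),0,1)[0],key=cv2.contourArea)
zl=np.median(Z[L]);print("lip z",zl)
P=np.array([ray(u,v,zl)[:2] for u,v in c[:,0]],np.float32);r=cv2.minAreaRect(P);print("lip",r);print(cv2.boxPoints(r))
```

```text
pile rect ((0.5572822093963623, -0.26908060908317566), (0.05711115896701813, 0.1352984756231308), 80.93588256835938)
[[ 0.486  -0.2866]
 [ 0.6196 -0.3079]
 [ 0.6286 -0.2515]
 [ 0.495  -0.2302]]
edge -8.956332469711725 -0.23107410669124234 -0.2468344340384316
edge -8.938100472762615 -0.289035283722697 -0.3047630014754211
lip z 0.10763467839292265
lip ((0.6297959089279175, -0.2792362868785858), (0.11000992357730865, 0.024855241179466248), 80.9470443725586)
[[ 0.6089 -0.3316]
 [ 0.6334 -0.3355]
 [ 0.6507 -0.2269]
 [ 0.6262 -0.223 ]]
```

View pics/carr.png

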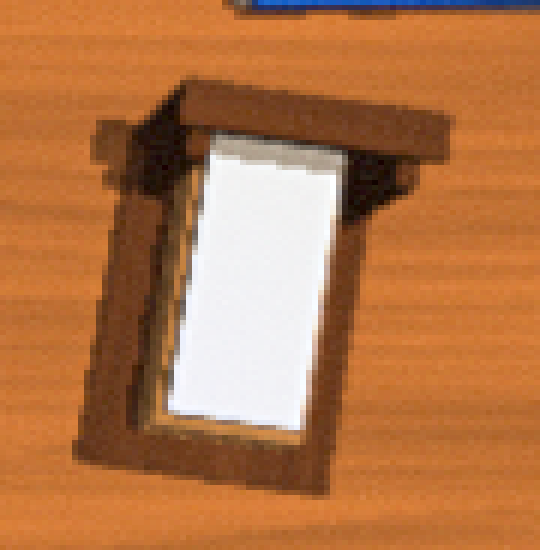

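View pics/carr2.png

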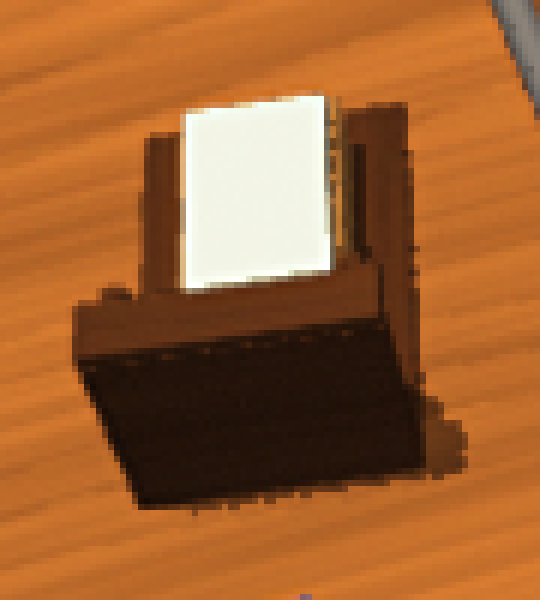

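```bash
cat >> h.py <<'E'
def target(p,yaw,tilt=0,xs=-1):
    """p: TCP wanted is computed by caller; own axes: X uphill, n normal; tool z=-n, tool x = xs*Y"""
    X=np.array([np.cos(yaw)*np.cos(tilt),np.sin(yaw)*np.cos(tilt),np.sin(tilt)])
    Y=np.array([-np.sin(yaw),np.cos(yaw),0]); n=np.cross(X,Y)
    tx=xs*Y; tz=-n; ty=np.cross(tz,tx)
    return np.c_[tx,ty,tz],X,Y,n
def report(tcp,R):
    o,p,Rc=tool()
    rv=Ro.from_matrix(Rc.T@R).as_rotvec(); dp=np.array(tcp)-p
    f=np.array(o["contact_force"])
    print("t %.2f pos %s rotvec(tool) %s shift(tool now) %s mm  F %s w %.3f"%(o["t"],np.round(p,4),np.round(rv,3),np.round(Rc.T@dp*1e3,1),np.round(f,1),o["gripper_width"]))
E
python3 - <<'E'
from h import *
np.set_printoptions(precision=4,suppress=True)
d=load("top0.npz");C=cloud(d);Z=C[...,2]
print("bigbox z max",Z[150:300,475:].max(),"x,y min",C[150:300,475:560][Z[150:300,475:560]>.05].min(0),C[150:300,475:560][Z[150:300,475:560]>.05].max(0))
print("grey box",np.median(C[160:280,5:35],axis=(0,1)),C[150:290,:60][Z[150:290,:60]>.03].min(0),C[150:290,:60].max(axis=(0,1)))
print("free",C[245,105],C[255,105],C[250,85],C[250,125])
f=210/np.tan(np.radians(float(d["fovy"]))/2);R=cv2.Rodrigues(d["rvec"])[0];cam=-R.T@d["tvec"].ravel()
# sheet/tile: side edges of plane inliers, using rows
for k,(a,b,c,e) in {"sheet":(125,165,160,240),"tile":(250,165,290,240)}.items():
    P=C[b:e,a:c]; M=(P[...,2]>.03)&(P[...,2]<.13); m,n=plane(P[M])
    if k=="tile":
        col=d["color"][b:e,a:c].astype(int); I=(col.min(2)>150)
    else: I=M&(abs((P-m)@n)<.004)
    L=[];Rr=[];vs=[]
    for v in range(I.shape[0]):
        us=np.where(I[v])[0]
        if len(us)<15: continue
        vs.append(v+b)
        def hit(u):
            w=R.T@np.array([(u-d["cx"])/f,(v+b-d["cy"])/f,1]); return cam+w*(((m-cam)@n)/(w@n))
        L.append(hit(us[0]+a-.5));Rr.append(hit(us[-1]+a+.5))
    L=np.array(L);Rr=np.array(Rr);s=slice(6,-6)
    for nm,E in(("L",L),("R",Rr)):
        p=np.polyfit(E[s,0],E[s,1],1);res=E[s,1]-np.polyval(p,E[s,0]);print(k,nm,"yaw",np.degrees(np.arctan(p[0])),"y@.56",np.polyval(p,.56),res.std())
    print(k,"x ends",L[0],L[-1],Rr[0],Rr[-1], "plane z at .56",m[2]-((.56-m[0])*n[0]+0)/n[2], "len",np.linalg.norm(L[0]-L[-1]))
E
```

```text
bigbox z max 1.105800202474218 x,y min [ 0.3342 -0.7253  0.05  ] [0.6704 0.0042 1.1058]
grey box [0.5005 0.573  0.1401] [0.3477 0.0042 0.03  ] [0.7075 0.727  1.1058]
free [ 0.4578  0.4346 -0.0028] [ 0.4322  0.4318 -0.0008] [0.4441 0.4821 0.0019] [ 0.4457  0.383  -0.0031]
sheet L yaw 5.495370188701587 y@.56 0.3490469359824988 0.0007955317863742483
sheet R yaw 2.7826075414986824 y@.56 0.2856117372104864 0.0016460071957043083
sheet x ends [0.6261 0.3533 0.1052] [0.4898 0.3421 0.0439] [0.6277 0.29   0.1034] [0.4907 0.291  0.0423] plane z at .56 0.07426553670582538 len 0.14991802743686655
tile L yaw -2.1468623905500284 y@.56 0.04192273236602957 0.0007311270471900042
tile R yaw -1.8842284133895733 y@.56 -0.016138017842229294 0.0007314492237237769
tile x ends [0.6264 0.0393 0.1067] [0.4984 0.0435 0.0487] [ 0.6271 -0.0157  0.1077] [ 0.4991 -0.0136  0.0498] plane z at .56 0.07699287768222877 len 0.14057649041682524
```

Run:
```python
from h import *
d=load("top0.npz");C=cloud(d);ok=d["range_z"]>0
P=C[140:310,470:560][ok[140:310,470:560]];print(np.percentile(P[:,2],[50,90,99,100]));Q=P[P[:,2]>.03];print(Q.min(0),Q.max(0))
R,X,Y,n=target(0,np.radians(5.3));report([.445,.43,.304],R)
```

```text
[0.00739179 0.13456691 0.16002983 0.16444129]
[ 0.32964382 -0.72720268  0.03003739] [ 0.74191714 -0.50249729  0.16444129]
t 0.10 pos [ 0.2331 -0.6331  0.303 ] rotvec(tool) [0.    0.002 0.26 ] shift(tool now) [-9.243e+02 -5.662e+02  4.000e-01] mm  F [ 0.1 -0.5 -0.7] w 1.001
```

```bash
python3 -m creep '[[[0,0,0.087,-0.005,-0.036,0,0.064],[0,0,0.087,-0.009,-0.036,0,0.064],[0,0,0.087,-0.014,-0.036,0,0.064],[0,0,0,-0.02,-0.034,0,0.064],[0,0,0,-0.02,-0.034,0,0.064],[0,0,0,-0.02,-0.034,0,0.064],[0,0,0,-0.02,-0.034,0,0.064],[0,0,0,-0.03,-0.026,0,0.064],[0,0,0,-0.04,-0.01,0,0.064],[0,0,0,-0.041,0,0,0.064],[0,0,0,-0.041,0,0,0.064],[0,0,0,-0.041,0,0,0.064],[0,0,0,-0.041,0,0,0.064],[0,0,0,-0.041,0,0,0.064]]]' 25
python3 - <<'E'
from h import *
R,X,Y,n=target(0,np.radians(5.3));report([.445,.43,.304],R)
E
```

```text
t: 1.27
eef_pos: [0.4823, -0.2096, 0.2934]
tool_rot: [0.003, 0.728, -0.685, -0.006]
contact_force: [1.6, 1.1, 0.2]
gripper_width: 0.748
t 1.27 pos [ 0.4823 -0.2096  0.2934] rotvec(tool) [ 0.012  0.004 -0.032] shift(tool now) [-640.8   -1.6   -8. ] mm  F [1.6 1.1 0.2] w 0.748
```

```bash
python3 -m creep '[[[0.006,0.002,-0.016,-0.041,0,-0.003,0.064],[0.006,0.002,-0.016,-0.041,0,-0.003,0.064],[0,0,0,-0.041,0.001,0,0.064],[0,0,0,-0.041,0.001,0,0.064],[0,0,0,-0.041,0.001,0,0.064],[0,0,0,-0.041,0,0,0.064],[0,0,0,-0.041,0,0,0.064],[0,0,0,-0.041,0,0,0.064],[0,0,0,-0.041,0,0,0.064],[0,0,0,-0.041,0,0,0.064],[0,0,0,-0.041,0,0,0.064],[0,0,0,-0.041,0,0,0.064],[0,0,0,-0.041,0,0,0.064],[0,0,0,-0.04,0,0.01,0.064],[0,0,0,-0.032,0,0.02,0.064],[0,0,0,-0.01,0,0.035,0.064],[0,0,0,0,0,0.04,0.064],[0,0,0,0,0,0.04,0.064],[0,0,0,0,0,0.02,0.064],[0,0,0,0,0,0,0.064]]]'
python3 - <<'E'
from h import *
R,X,Y,n=target(0,np.radians(5.3));report([.445,.43,.09],R)
E
```

```text
t: 2.93
eef_pos: [0.409, 0.4278, 0.1283]
tool_rot: [-0.004, 0.744, -0.668, -0.003]
contact_force: [-0.5, -0.3, 0.4]
gripper_width: 0.751
t 2.93 pos [0.409  0.4278 0.1283] rotvec(tool) [-0.001  0.01   0.015] shift(tool now) [  2.1 -36.   38.3] mm  F [-0.5 -0.3  0.4] w 0.751
```

```bash
python3 -m creep '[[[0,0.005,0.008,0,-0.03,0.02,0.064],[0,0.005,0.008,0,-0.006,0.016,0.064],[0,0,0,0,0,0.006,0.064],[0,0,0,0,0,0.002,0.064],[0,0,0,0,0,0.002,0.064]]]'
python3 - <<'E'
from h import *
R,X,Y,n=target(0,np.radians(5.3));report([.445,.43,.073],R)
E
```

```text
t: 3.35
eef_pos: [0.4456, 0.4323, 0.0827]
tool_rot: [0.0, 0.739, -0.674, 0.0]
contact_force: [-0.2, 0.5, 0.1]
gripper_width: 0.749
t 3.35 pos [0.4456 0.4323 0.0827] rotvec(tool) [-0.    -0.001 -0.001] shift(tool now) [2.2 0.8 9.7] mm  F [-0.2  0.5  0.1] w 0.749
```

```bash
python3 -m creep '[[[0,0,0,0,0,0.003,0.064],[0,0,0,0,0,0.003,0.064],[0,0,0,0,0,0.0015,0.064]]]'; python3 -m creep '[[[0,0,0,0,0,0.0015,0.064]]]';python3 -m creep '[[[0,0,0,0,0,0.0015,0.064]]]'
```

```text
t: 3.6
eef_pos: [0.4453, 0.4332, 0.0779]
tool_rot: [-0.002, 0.739, -0.674, 0.0]
contact_force: [-0.4, -1.0, 0.0]
gripper_width: 0.753
t: 3.68
eef_pos: [0.4452, 0.4335, 0.077]
tool_rot: [-0.002, 0.739, -0.674, 0.0]
contact_force: [0.3, -0.2, -0.0]
gripper_width: 0.751
t: 3.77
eef_pos: [0.4451, 0.4337, 0.0759]
tool_rot: [-0.003, 0.739, -0.673, 0.0]
contact_force: [-0.4, 0.3, 0.8]
gripper_width: 0.752
```

```bash
for i in 1 2 3; do :; done; python3 -m creep '[[[0,0,0,0,0,0.0015,0.064]]]';python3 -m creep '[[[0,0,0,0,0,0.0015,0.064]]]';python3 -m creep '[[[0,0,0,0,0,0.0015,0.064]]]'
```

```text
t: 3.85
eef_pos: [0.4451, 0.4339, 0.0747]
tool_rot: [-0.003, 0.739, -0.673, 0.0]
contact_force: [0.2, -0.1, 0.1]
gripper_width: 0.748
t: 3.93
eef_pos: [0.445, 0.4341, 0.0733]
tool_rot: [-0.003, 0.739, -0.673, 0.0]
contact_force: [-0.2, 0.7, -0.6]
gripper_width: 0.748
t: 4.02
eef_pos: [0.445, 0.4341, 0.0718]
tool_rot: [-0.003, 0.739, -0.673, 0.0]
contact_force: [-0.5, 0.3, 1.5]
gripper_width: 0.748
```

```bash
python3 -m creep '[[[0,0,0,0,0,0.0015,0.064]]]';python3 -m creep '[[[0,0,0,0,0,0.0015,0.064]]]';python3 -m creep '[[[0,0,0,0,0,0.0015,0.064]]]'
```

```text
t: 4.1
eef_pos: [0.445, 0.4342, 0.0702]
tool_rot: [-0.003, 0.739, -0.673, 0.0]
contact_force: [-0.2, -0.3, -0.2]
gripper_width: 0.748
t: 4.18
eef_pos: [0.445, 0.4342, 0.0685]
tool_rot: [-0.003, 0.739, -0.673, 0.0]
contact_force: [0.2, -0.4, -0.6]
gripper_width: 0.75
t: 4.27
eef_pos: [0.4451, 0.4342, 0.0668]
tool_rot: [-0.003, 0.739, -0.673, 0.0]
contact_force: [0.5, -0.3, 5.8]
gripper_width: 0.747
```

```bash
python3 -m creep '[[[0,0,0,0,0,-0.005,0.064],[0,0,0,0,0,-0.003,0.056],[0.003,0,0,0,0,0,0.056],[0.003,0,0,0,0,0,0.056],[0,0,0,0,0,0.0015,0.056],[0,0,0,0,0,0.0015,0.056]]]';python3 -m creep '[[[0,0,0,0,0,0.001,0.056]]]';python3 -m creep '[[[0,0,0,0,0,0.001,0.056]]]'
```

```text
t: 4.77
eef_pos: [0.4453, 0.4343, 0.0727]
tool_rot: [-0.006, 0.739, -0.673, 0.002]
contact_force: [-0.8, -0.2, 0.5]
gripper_width: 0.654
t: 4.85
eef_pos: [0.4452, 0.4343, 0.0715]
tool_rot: [-0.006, 0.739, -0.673, 0.003]
contact_force: [-0.0, 0.7, -0.4]
gripper_width: 0.659
t: 4.93
eef_pos: [0.4452, 0.4342, 0.0703]
tool_rot: [-0.006, 0.739, -0.673, 0.003]
contact_force: [-0.8, 0.0, -0.3]
gripper_width: 0.657
```

```bash
python3 -m creep '[[[0,0,0,0,0,0.001,0.056]]]';python3 -m creep '[[[0,0,0,0,0,0.001,0.056]]]'
```

```text
t: 5.02
eef_pos: [0.4451, 0.4341, 0.069]
tool_rot: [-0.006, 0.739, -0.673, 0.003]
contact_force: [0.3, 0.2, -0.7]
gripper_width: 0.652
t: 5.1
eef_pos: [0.4451, 0.4342, 0.0685]
tool_rot: [-0.005, 0.739, -0.673, 0.003]
contact_force: [-3.1, -3.4, 17.1]
gripper_width: 0.657
```

Run:
```python
from h import *
R,X,Y,n=target(0,np.radians(5.3));report([.445,.43,.068],R)
```

```text
t 5.10 pos [0.4451 0.4342 0.0685] rotvec(tool) [-0.012  0.003  0.001] shift(tool now) [4.2 0.5 0.5] mm  F [-3.1 -3.4 17.1] w 0.657
```

```bash
cat > sh.py <<'E'
from h import *
import sys
off=float(sys.argv[1])
R,X,Y,n=target(0,np.radians(5.3),np.radians(24))
c=np.array([.5585,.317,.0733]); T=c-.0085*n-.008*X
tcp=T+.0672*n+off*n
print(tcp);report(tcp,R)
E
python3 -m creep '[[[0,0,0,0,0,-0.03,0.085],[0,0,0,0,0,-0.04,0.085],[-0.012,0,0,0,0,-0.04,0.085]]]' ;python3 sh.py 0.05
```

```text
t: 5.35
eef_pos: [0.4399, 0.4298, 0.1719]
tool_rot: [0.008, 0.74, -0.673, -0.002]
contact_force: [0.8, 0.2, 0.4]
gripper_width: 0.994
[0.50719963 0.31224101 0.1693485 ]
t 5.35 pos [0.4399 0.4298 0.1719] rotvec(tool) [ 0.434 -0.008  0.004] shift(tool now) [123.4 -55.9   2.8] mm  F [0.8 0.2 0.4] w 0.994
```

```bash
python3 -m creep '[[[0,0,0,0.031,-0.019,-0.005,0.085],[0.06,0,0,0.031,-0.019,0,0.085],[0.12,0,0,0.031,-0.017,0,0.085],[0.12,0,0,0.031,0,0,0.085],[0.12,0,0,0,0,0,0.085]]]' ;python3 sh.py 0.05
```

```text
t: 5.77
eef_pos: [0.5157, 0.3127, 0.1897]
tool_rot: [-0.153, 0.723, -0.66, 0.134]
contact_force: [0.3, -1.7, -1.5]
gripper_width: 0.995
[0.50719963 0.31224101 0.1693485 ]
t 5.77 pos [0.5157 0.3127 0.1897] rotvec(tool) [ 0.01   0.007 -0.003] shift(tool now) [-0.1 15.9 15.3] mm  F [ 0.3 -1.7 -1.5] w 0.995
```

```bash
python3 -m creep '[[[0.005,0.003,-0.001,0,0.015,0.015,0.085],[0.004,0.003,-0.001,0,0.001,0.0,0.085]]]' ;python3 sh.py 0.0
python3 - <<'E'
from station import read_camera
import cv2,numpy as np
a=read_camera("scene")["color"][130:230,340:460,::-1];b=read_camera("top")["color"][140:260,90:210,::-1]
cv2.imwrite("pics/s1.png",np.vstack([cv2.resize(a,(700,583))])[:583]);cv2.imwrite("pics/t1.png",cv2.resize(b,(600,600)))
E
```

```text
t: 5.93
eef_pos: [0.5056, 0.3086, 0.1698]
tool_rot: [-0.156, 0.722, -0.66, 0.141]
contact_force: [-1.5, -1.2, -0.7]
gripper_width: 0.997
[0.52744952 0.31411953 0.12367123]
t 5.93 pos [0.5056 0.3086 0.1698] rotvec(tool) [-0.005  0.001 -0.003] shift(tool now) [-3.5 -1.3 51.3] mm  F [-1.5 -1.2 -0.7] w 0.997
```

View pics/s1.png

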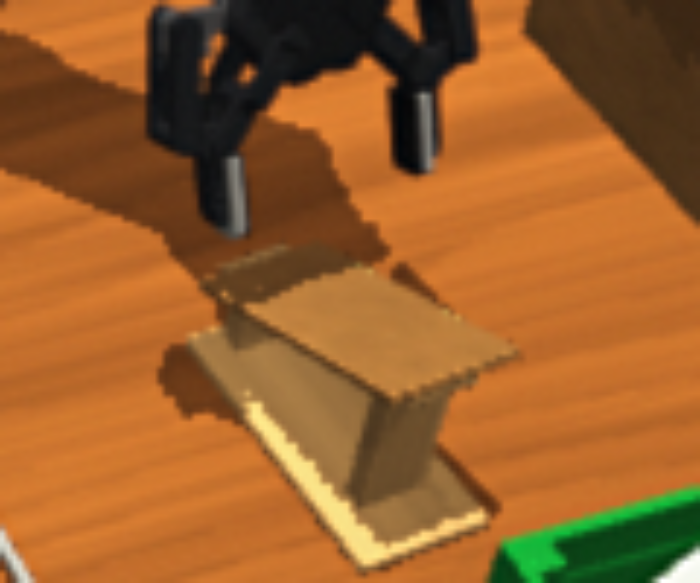

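View pics/t1.png

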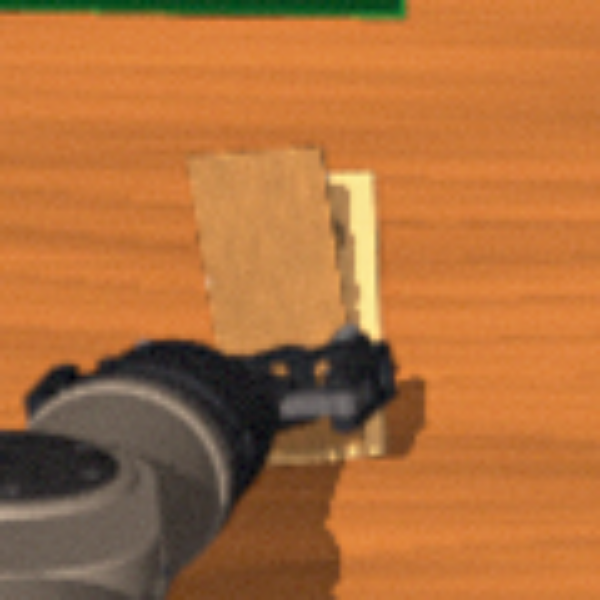

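Run:
```python
from h import *
d=load("top0.npz");f=210/np.tan(np.radians(float(d["fovy"]))/2);R=cv2.Rodrigues(d["rvec"])[0];cam=-R.T@d["tvec"].ravel()
c=d["color"].astype(int);hsv=cv2.cvtColor(d["color"],cv2.COLOR_RGB2HSV)
print(hsv[200,160:170])
E=[]
for v in range(180,228):
    us=[u for u in range(155,175) if hsv[v,u,0]>19 and hsv[v,u,2]>180 and hsv[v,u,1]<150]
    if us:
        w=R.T@np.array([(us[-1]+.5-d["cx"])/f,(v-d["cy"])/f,1]);E.append((cam+w*(.008-cam[2])/w[2])[:2])
E=np.array(E);p=np.polyfit(E[:,0],E[:,1],1);print(len(E),np.degrees(np.arctan(p[0])),np.polyval(p,.5585),(E[:,1]-np.polyval(p,E[:,0])).std())
```

```text
[[ 15 139 167]
 [ 17 126 205]
 [ 22 111 242]
 [ 23 109 247]
 [ 24 102 249]
 [ 17 135 210]
 [ 13 168 191]
 [ 13 189 192]
 [ 12 183 196]
 [ 13 185 193]]
48 5.559862319360656 0.28478606979868315 0.000759015568929598
```

```bash
python3 -m creep '[[[0,0,0,-0.004,-0.001,0.015,0.085],[0,0,0,0,0,0.015,0.085],[0,0,0,0,0,0.01,0.085],[0,0,0,0,0,0.005,0.085]]]' ;python3 sh.py 0.0
```

```text
t: 6.37
eef_pos: [0.5289, 0.3213, 0.1338]
tool_rot: [-0.162, 0.722, -0.658, 0.14]
contact_force: [-0.4, -0.2, 0.2]
gripper_width: 0.996
[0.52744952 0.31411953 0.12367123]
t 6.37 pos [0.5289 0.3213 0.1338] rotvec(tool) [-0.012  0.011 -0.003] shift(tool now) [7.2 6.1 8.2] mm  F [-0.4 -0.2  0.2] w 0.996
```

```bash
python3 -m creep '[[[-0.006,0.005,0,0.005,0.004,0,0.085],[-0.004,0.003,0,0.002,0.002,0.001,0.085],[0,0,0,0,0,0.001,0.085]]]' ;python3 sh.py 0.0
```

```text
t: 6.62
eef_pos: [0.5253, 0.3144, 0.1289]
tool_rot: [-0.155, 0.722, -0.66, 0.139]
contact_force: [-0.0, 0.0, -0.5]
gripper_width: 0.996
[0.52744952 0.31411953 0.12367123]
t 6.62 pos [0.5253 0.3144 0.1289] rotvec(tool) [-0.     0.002 -0.003] shift(tool now) [0.5 0.2 5.7] mm  F [-0.   0.  -0.5] w 0.996
```

```bash
python3 -m creep '[[[0,0,0,0,0,0.003,0.085],[0,0,0,0,0,0.002,0.085],[0,0,0,0,0,0.001,0.085]]]' ;python3 sh.py 0.0
```

```text
t: 6.87
eef_pos: [0.5282, 0.3145, 0.1243]
tool_rot: [-0.156, 0.722, -0.66, 0.139]
contact_force: [0.8, -0.2, 0.2]
gripper_width: 0.996
[0.52744952 0.31411953 0.12367123]
t 6.87 pos [0.5282 0.3145 0.1243] rotvec(tool) [-0.001  0.004 -0.004] shift(tool now) [0.3 1.  0.2] mm  F [ 0.8 -0.2  0.2] w 0.996
```

Now close on the sheet, then look.

```bash
python3 -m creep '[[[0,0,0,0,0,0,0.06],[0,0,0,0,0,0,0.055],[0,0,0,0,0,0,0.055],[0,0,0,0,0,0,0.055],[0,0,0,0,0,0,0.055]]]' 25;python3 sh.py 0.0
python3 - <<'E'
from station import read_camera
import cv2,numpy as np
a=read_camera("scene")["color"][130:230,340:460,::-1]
cv2.imwrite("pics/s2.png",cv2.resize(a,(700,583)))
E
```

```text
t: 7.28
eef_pos: [0.5282, 0.3145, 0.1247]
tool_rot: [-0.156, 0.722, -0.66, 0.139]
contact_force: [0.7, 0.2, -0.2]
gripper_width: 0.736
[0.52744952 0.31411953 0.12367123]
t 7.28 pos [0.5282 0.3145 0.1247] rotvec(tool) [-0.002  0.004 -0.004] shift(tool now) [0.3 1.2 0.6] mm  F [ 0.7  0.2 -0.2] w 0.736
```

View pics/s2.png

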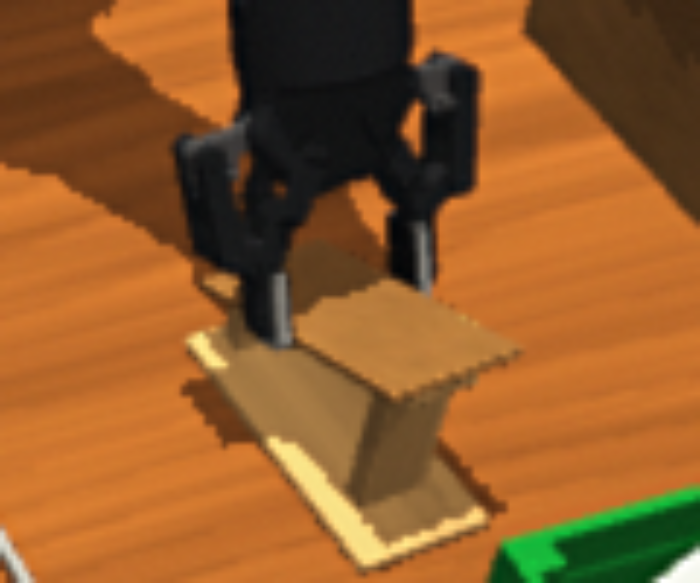

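```bash
cat > ca.py <<'E'
from h import *
import sys
# args: dist of TCP in front of wall (m), TCP z, lateral
yaw=np.radians(-8.95);c=np.array([np.cos(yaw),np.sin(yaw),0]);l=np.array([-np.sin(yaw),np.cos(yaw),0])
B=np.array([.6315,-.2805,0])
R,X,Y,n=target(0,yaw)
lat=float(sys.argv[3]) if len(sys.argv)>3 else 0
tcp=B-float(sys.argv[1])*c+lat*l+[0,0,float(sys.argv[2])]
report(tcp,R)
o,p,Rc=tool();d=p-B;print("in carrier: x %.1f y %.1f z %.1f mm; F in carrier %s torque %s"%(d@c*1e3,d@l*1e3,p[2]*1e3,np.round([np.dot(o["contact_force"],c),np.dot(o["contact_force"],l),o["contact_force"][2]],1),np.round(o["torque"],2)))
E
python3 -m creep '[[[0,0,0,0,0,-0.01,0.055],[0,0,0,0,0,-0.025,0.055],[0,0,0,0,0,-0.035,0.055],[-0.08,0,0,0,0,-0.035,0.055],[-0.12,0,0,0,0,-0.03,0.055],[-0.12,0,0,0,0,-0.01,0.055],[-0.1,0,0,0,0,0,0.055]]]';python3 ca.py 0.107 0.25
python3 - <<'E'
from station import read_camera
import cv2,numpy as np
a=read_camera("scene")["color"][90:230,320:470,::-1]
cv2.imwrite("pics/s3.png",cv2.resize(a,(640,597)))
E
```

```text
t: 7.92
eef_pos: [0.4628, 0.3114, 0.2639]
tool_rot: [0.002, 0.744, -0.668, -0.005]
contact_force: [1.0, -0.4, -2.0]
gripper_width: 0.743
t 7.92 pos [0.4628 0.3114 0.2639] rotvec(tool) [0.011 0.003 0.263] shift(tool now) [578.7  -1.3  11.1] mm  F [ 1.  -0.4 -2. ] w 0.743
in carrier: x -258.8 y 558.4 z 263.9 mm; F in carrier [ 1.1 -0.2 -2. ] torque [-0.03 -0.07 -0.03]
```

View pics/s3.png

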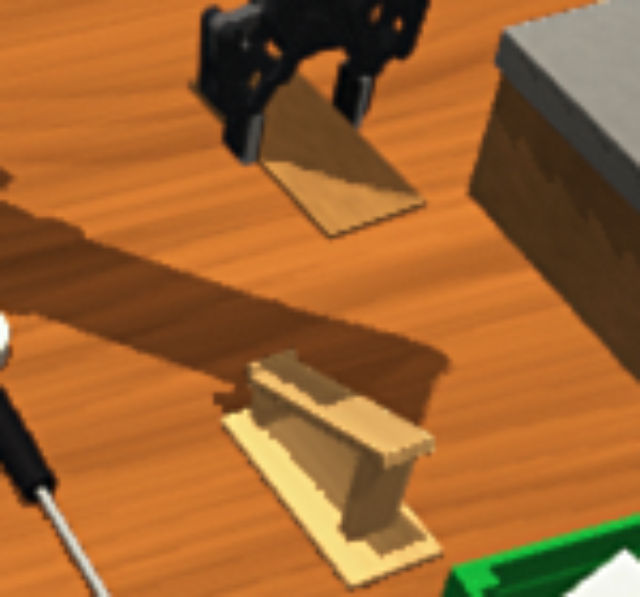

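```bash
python3 -m creep '[[[0,0,0,0.015,0,0,0.055],[0,0,0,0.03,0,0,0.055],[0,0,0,0.041,0,0,0.055],[0,0,0,0.041,0,0,0.055],[0,0,0,0.041,0,0,0.055],[0,0,0,0.041,0,0,0.055],[0,0,0,0.041,0,0,0.055],[0,0,0,0.041,0,0,0.055],[0,0,0,0.041,0,0,0.055],[0,0,0,0.041,0,0,0.055],[0,0,0,0.041,0,0,0.055],[0,0,0,0.041,0,0,0.055],[0,0,0.06,0.03,0,0,0.055],[0,0,0.07,0.02,0,0,0.055],[0,0,0.07,0.01,0,0,0.055],[0,0,0.06,0,0,0,0.055]]]';python3 ca.py 0.107 0.15
```

```text
t: 9.3
eef_pos: [0.5095, -0.2158, 0.2582]
tool_rot: [-0.003, -0.646, 0.763, -0.006]
contact_force: [-0.5, 0.9, -0.7]
gripper_width: 0.736
t 9.30 pos [ 0.5095 -0.2158  0.2582] rotvec(tool) [-0.005 -0.012 -0.01 ] shift(tool now) [ 43.4 -23.5 108.8] mm  F [-0.5  0.9 -0.7] w 0.736
in carrier: x -130.6 y 44.9 z 258.2 mm; F in carrier [-0.6  0.8 -0.7] torque [0.06 0.01 0.05]
```

```bash
python3 -m creep '[[[-0.002,-0.006,-0.005,0.02,-0.012,0.01,0.055],[-0.002,-0.006,-0.005,0.018,-0.01,0.025,0.055],[0,0,0,0.004,-0.002,0.03,0.055],[0,0,0,0,0,0.025,0.055],[0,0,0,0,0,0.015,0.055],[0,0,0,0,0,0.002,0.055]]]';python3 ca.py 0.107 0.12
```

```text
t: 9.8
eef_pos: [0.5271, -0.2611, 0.1485]
tool_rot: [0.001, -0.645, 0.764, -0.005]
contact_force: [-0.7, 0.8, -1.1]
gripper_width: 0.742
t 9.80 pos [ 0.5271 -0.2611  0.1485] rotvec(tool) [-0.008 -0.005 -0.013] shift(tool now) [ 2.8  1.1 28.5] mm  F [-0.7  0.8 -1.1] w 0.742
in carrier: x -106.1 y 2.9 z 148.5 mm; F in carrier [-0.9  0.7 -1.1] torque [0.06 0.07 0.  ]
```

```bash
python3 -m creep '[[[-0.004,-0.003,-0.008,0.002,0,0.01,0.055],[-0.004,-0.002,-0.006,0.001,0.001,0.009,0.055],[0,0,0,0,0,0.003,0.055],[0,0,0,0,0,0,0.055]]]';python3 ca.py 0.107 0.12
python3 - <<'E'
from station import read_camera
import cv2,numpy as np
a=read_camera("scene");b=read_camera("top")
np.savez("scene1.npz",**a);np.savez("top1.npz",**b)
cv2.imwrite("pics/s4.png",cv2.resize(a["color"][190:310,120:230,::-1],(550,600)));cv2.imwrite("pics/t4.png",cv2.resize(b["color"][150:270,330:440,::-1],(550,600)))
E
```

```text
t: 10.13
eef_pos: [0.5258, -0.2619, 0.1252]
tool_rot: [-0.0, -0.651, 0.759, 0.0]
contact_force: [-1.1, 0.2, -1.1]
gripper_width: 0.742
t 10.13 pos [ 0.5258 -0.2619  0.1252] rotvec(tool) [ 0.001 -0.     0.003] shift(tool now) [ 1.9 -0.3  5.2] mm  F [-1.1  0.2 -1.1] w 0.742
in carrier: x -107.3 y 1.9 z 125.2 mm; F in carrier [-1.1  0.1 -1.1] torque [ 0.02 -0.06 -0.  ]
```

View pics/s4.png

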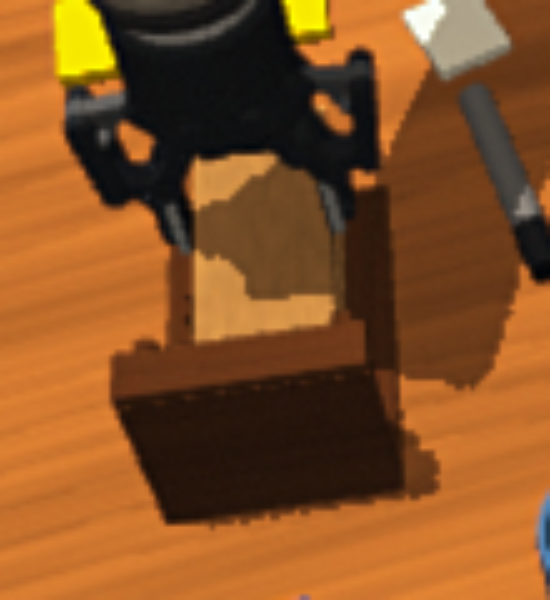

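View pics/t4.png

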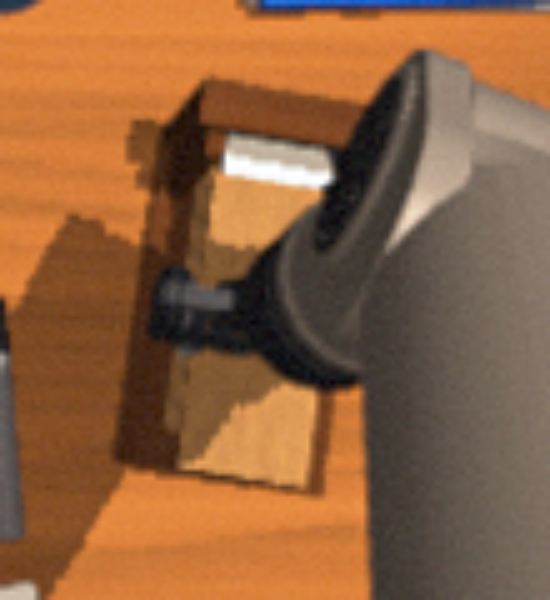

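```bash
python3 -m creep '[[[0,0,0.003,0.0015,0,0.003,0.055],[0,0,0,0,0,0.003,0.055],[0,0,0,0,0,0.0015,0.055]]]'; python3 -m creep '[[[0,0,0,0,0,0.001,0.055]]]'; python3 -m creep '[[[0,0,0,0,0,0.001,0.055]]]';python3 ca.py 0.107 0.113
```

```text
t: 10.48
eef_pos: [0.5273, -0.2642, 0.1203]
tool_rot: [0.001, -0.65, 0.76, -0.002]
contact_force: [-0.4, 0.7, -0.0]
gripper_width: 0.738
t: 10.57
eef_pos: [0.5275, -0.2644, 0.1194]
tool_rot: [0.001, -0.65, 0.76, -0.003]
contact_force: [0.5, -0.2, -0.4]
gripper_width: 0.738
t: 10.65
eef_pos: [0.5276, -0.2645, 0.1185]
tool_rot: [0.001, -0.65, 0.76, -0.003]
contact_force: [0.4, 0.1, -1.1]
gripper_width: 0.74
t 10.65 pos [ 0.5276 -0.2645  0.1185] rotvec(tool) [-0.006 -0.002 -0.001] shift(tool now) [-0.4  1.9  5.5] mm  F [ 0.4  0.1 -1.1] w 0.740
in carrier: x -105.1 y -0.4 z 118.5 mm; F in carrier [ 0.4  0.1 -1.1] torque [0.03 0.02 0.  ]
```

```bash
python3 -m creep '[[[-0.006,-0.002,0,0,0,0.0015,0.055],[0,0,0,0,0,0.001,0.055]]]'; for i in a; do python3 -m creep '[[[0,0,0,0,0,0.001,0.055]]]'; done; python3 -m creep '[[[0,0,0,0,0,0.001,0.055]]]';python3 -m creep '[[[0,0,0,0,0,0.0007,0.055]]]';python3 ca.py 0.107 0.113
```

```text
t: 10.82
eef_pos: [0.5276, -0.2645, 0.1159]
tool_rot: [0.0, -0.65, 0.76, 0.0]
contact_force: [0.3, -0.9, -0.6]
gripper_width: 0.737
t: 10.9
eef_pos: [0.5277, -0.2646, 0.1148]
tool_rot: [0.0, -0.65, 0.76, 0.0]
contact_force: [1.1, -0.3, -0.8]
gripper_width: 0.737
t: 10.98
eef_pos: [0.5277, -0.2645, 0.1137]
tool_rot: [0.0, -0.65, 0.76, 0.0]
contact_force: [-0.0, 0.2, -0.7]
gripper_width: 0.739
t: 11.07
eef_pos: [0.5277, -0.2646, 0.1133]
tool_rot: [-0.0, -0.65, 0.76, 0.0]
contact_force: [-3.9, 2.9, 12.8]
gripper_width: 0.738
t 11.07 pos [ 0.5277 -0.2646  0.1133] rotvec(tool) [ 0.001  0.001 -0.001] shift(tool now) [-0.4  2.   0.3] mm  F [-3.9  2.9 12.8] w 0.738
in carrier: x -105.0 y -0.4 z 113.3 mm; F in carrier [-4.3  2.3 12.8] torque [0.11 0.79 0.02]
```

```bash
python3 -m creep '[[[0,0,0,0,0,-0.0015,0.055],[0,0,0,0,-0.005,0,0.055],[0,0,0,0,-0.006,0,0.055],[0,0,0,0,-0.004,0,0.055],[0,0,0,0,-0.001,0,0.055]]]'; python3 ca.py 0.0818 0.1145
```

```text
t: 11.48
eef_pos: [0.5452, -0.2674, 0.1149]
tool_rot: [0.0, -0.65, 0.76, 0.0]
contact_force: [0.0, -0.1, -1.0]
gripper_width: 0.739
t 11.48 pos [ 0.5452 -0.2674  0.1149] rotvec(tool) [ 0.     0.001 -0.001] shift(tool now) [-0.4 -5.5  0.4] mm  F [ 0.  -0.1 -1. ] w 0.739
in carrier: x -87.3 y -0.4 z 114.9 mm; F in carrier [ 0.1 -0.1 -1. ] torque [ 0.01  0.01 -0.02]
```

```bash
python3 -m creep '[[[0,0,0,0,-0.002,0,0.055]]]'; python3 -m creep '[[[0,0,0,0,-0.001,0,0.055]]]';python3 -m creep '[[[0,0,0,0,-0.001,0,0.055]]]';python3 ca.py 0.0818 0.1145
```

```text
t: 11.57
eef_pos: [0.5475, -0.2676, 0.1147]
tool_rot: [0.0, -0.65, 0.76, 0.0]
contact_force: [0.6, -0.1, -1.2]
gripper_width: 0.735
t: 11.65
eef_pos: [0.549, -0.2678, 0.1147]
tool_rot: [0.0, -0.65, 0.76, 0.0]
contact_force: [-0.4, 0.3, -0.0]
gripper_width: 0.733
t: 11.73
eef_pos: [0.5498, -0.2678, 0.1144]
tool_rot: [-0.0, -0.65, 0.76, 0.001]
contact_force: [-3.1, 0.9, -0.4]
gripper_width: 0.742
t 11.73 pos [ 0.5498 -0.2678  0.1144] rotvec(tool) [ 0.001  0.001 -0.   ] shift(tool now) [-0.2 -0.8 -0.1] mm  F [-3.1  0.9 -0.4] w 0.742
in carrier: x -82.6 y -0.2 z 114.4 mm; F in carrier [-3.2  0.4 -0.4] torque [ 0.11  0.72 -0.08]
```

```bash
python3 -m creep '[[[0,0,0,0,-0.0003,0,0.055]]]';python3 ca.py 0.0818 0.1145
```

```text
t: 11.82
eef_pos: [0.5498, -0.2678, 0.1142]
tool_rot: [-0.0, -0.65, 0.76, 0.001]
contact_force: [-1.5, -0.1, -1.0]
gripper_width: 0.736
t 11.82 pos [ 0.5498 -0.2678  0.1142] rotvec(tool) [ 0.002  0.001 -0.   ] shift(tool now) [-0.2 -0.8 -0.4] mm  F [-1.5 -0.1 -1. ] w 0.736
in carrier: x -82.6 y -0.2 z 114.2 mm; F in carrier [-1.5 -0.3 -1. ] torque [ 0.04  0.17 -0.02]
```

```bash
python3 -m creep '[[[0,0,0,0,-0.0003,0.0005,0.055]]]';python3 ca.py 0.0818 0.1145; python3 -m creep '[[[0,0,0,0,-0.0003,0.0005,0.055]]]';python3 ca.py 0.0818 0.1145
```

```text
t: 11.9
eef_pos: [0.5499, -0.2678, 0.1136]
tool_rot: [-0.001, -0.65, 0.76, 0.001]
contact_force: [-0.5, 0.6, 0.1]
gripper_width: 0.735
t 11.90 pos [ 0.5499 -0.2678  0.1136] rotvec(tool) [ 0.003  0.001 -0.   ] shift(tool now) [-0.2 -0.8 -1. ] mm  F [-0.5  0.6  0.1] w 0.735
in carrier: x -82.6 y -0.2 z 113.6 mm; F in carrier [-0.6  0.5  0.1] torque [-0.02  0.16 -0.05]
t: 11.98
eef_pos: [0.5499, -0.2679, 0.1133]
tool_rot: [-0.001, -0.65, 0.76, 0.002]
contact_force: [-3.8, 1.4, 8.8]
gripper_width: 0.741
t 11.98 pos [ 0.5499 -0.2679  0.1133] rotvec(tool) [ 0.003  0.001 -0.001] shift(tool now) [-0.2 -0.7 -1.2] mm  F [-3.8  1.4  8.8] w 0.741
in carrier: x -82.5 y -0.2 z 113.3 mm; F in carrier [-3.9  0.8  8.8] torque [ 0.13  0.8  -0.05]
```

```bash
python3 -m creep '[[[0,0,0,0,0,0,0.07],[0,0,0,0,0,0,0.085],[0,0,0,0,0,0,0.085]]]'; python3 ca.py 0.082 0.113; python3 -m creep '[[[0,0,0,0,0,-0.01,0.085],[0,0,0,0,0,-0.03,0.085],[0,0,0,0,0,-0.04,0.085],[0,0,0,0,0.01,-0.04,0.085],[0,0,0,-0.01,0.03,-0.02,0.085],[0,0,0,-0.03,0.02,0,0.085],[0,0,0,-0.04,0,0,0.085],[0,0,0,-0.04,0,0,0.085]]]'
python3 - <<'E'
from station import read_camera
import cv2,numpy as np
a=read_camera("scene");b=read_camera("top")
np.savez("scene2.npz",**a);np.savez("top2.npz",**b)
cv2.imwrite("pics/s5.png",cv2.resize(a["color"][190:310,120:230,::-1],(550,600)));cv2.imwrite("pics/t5.png",cv2.resize(b["color"][150:270,330:440,::-1],(550,600)))
E
```

```text
t: 12.23
eef_pos: [0.5503, -0.2681, 0.1137]
tool_rot: [-0.0, -0.65, 0.76, 0.001]
contact_force: [-0.0, 0.5, 0.2]
gripper_width: 0.997
t 12.23 pos [ 0.5503 -0.2681  0.1137] rotvec(tool) [ 0.002  0.001 -0.001] shift(tool now) [-0.4 -0.1  0.7] mm  F [-0.   0.5  0.2] w 0.997
in carrier: x -82.1 y -0.4 z 113.7 mm; F in carrier [-0.1  0.5  0.2] torque [-0.06 -0.01 -0.  ]
t: 12.9
eef_pos: [0.5078, -0.148, 0.2658]
tool_rot: [0.0, -0.643, 0.766, -0.003]
contact_force: [0.6, 0.4, 0.4]
gripper_width: 0.995
```

View pics/s5.png

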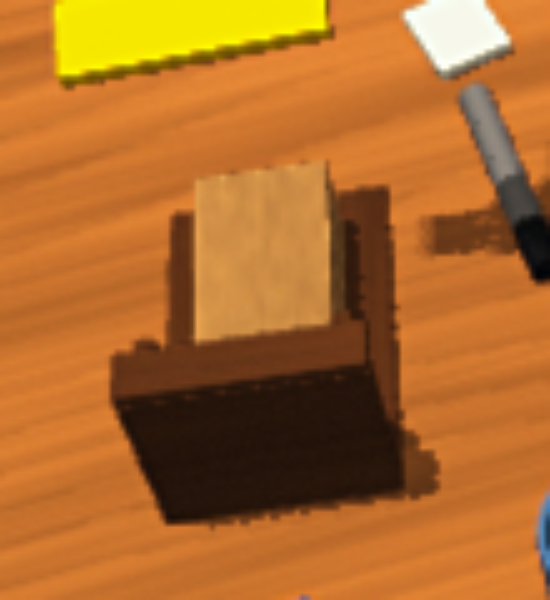

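View pics/t5.png

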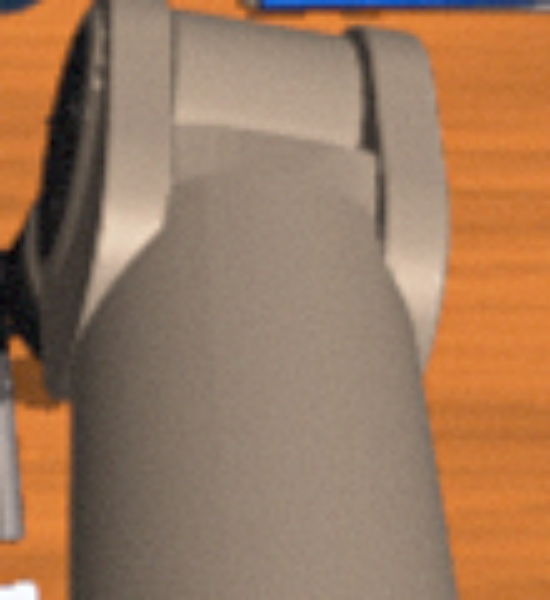

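```bash
cat > ti.py <<'E'
from h import *
import sys
off=float(sys.argv[1])
R,X,Y,n=target(0,np.radians(-1.9),np.radians(24))
c=np.array([.561,.0130,.0776]); T=c-.0055*n-.008*X
tcp=T+.0687*n+off*n
print(tcp);report(tcp,R)
E
python3 ti.py 0.05
```

```text
[0.50767838 0.01476886 0.17775945]
t 13.00 pos [ 0.5095 -0.1411  0.2652] rotvec(tool) [ 0.414 -0.028 -0.126] shift(tool now) [-153.6   27.2   87.3] mm  F [-0.  -0.  -0.1] w 0.989
```

```bash
python3 -m creep '[[[0,0,-0.06,-0.03,0.003,0,0.085],[0,0,-0.06,-0.035,0,0,0.085],[0.05,0,0,-0.035,0,0,0.085],[0.1,0,0,-0.03,0,0,0.085],[0.12,0,0,-0.015,0,0.01,0.085],[0.1,0,0,-0.004,0,0.02,0.085],[0.04,0,0,0,0.01,0.02,0.085]]]';python3 ti.py 0.05
```

```text
t: 13.58
eef_pos: [0.5316, 0.0155, 0.2248]
tool_rot: [0.159, -0.678, 0.7, -0.159]
contact_force: [0.2, -1.1, 0.0]
gripper_width: 0.995
[0.50767838 0.01476886 0.17775945]
t 13.58 pos [0.5316 0.0155 0.2248] rotvec(tool) [-0.034  0.007 -0.001] shift(tool now) [ 1.9 42.1 31.9] mm  F [ 0.2 -1.1  0. ] w 0.995
```

```bash
python3 -m creep '[[[-0.017,0.003,0,0.001,0.02,0.012,0.085],[-0.01,0.003,0,0.001,0.016,0.012,0.085],[0,0,0,0,0.004,0.005,0.085],[0,0,0,0,0,0,0.085]]]';python3 ti.py 0.0;python3 - <<'E'
from station import read_camera
from h import *
a=read_camera("scene");b=read_camera("top")
np.savez("top3.npz",**b)
cv2.imwrite("pics/s6.png",cv2.resize(a["color"][150:270,250:350,::-1],(500,600)));cv2.imwrite("pics/t6.png",cv2.resize(b["color"][150:270,240:440,::-1],(800,480)))
E
```

```text
t: 13.92
eef_pos: [0.5033, 0.0152, 0.1782]
tool_rot: [0.146, -0.681, 0.701, -0.151]
contact_force: [0.3, 0.2, -0.5]
gripper_width: 0.993
[0.52800403 0.01409459 0.13208218]
t 13.92 pos [0.5033 0.0152 0.1782] rotvec(tool) [-0.004  0.001  0.004] shift(tool now) [ 0.3 -3.7 52.2] mm  F [ 0.3  0.2 -0.5] w 0.993
```

View pics/s6.png

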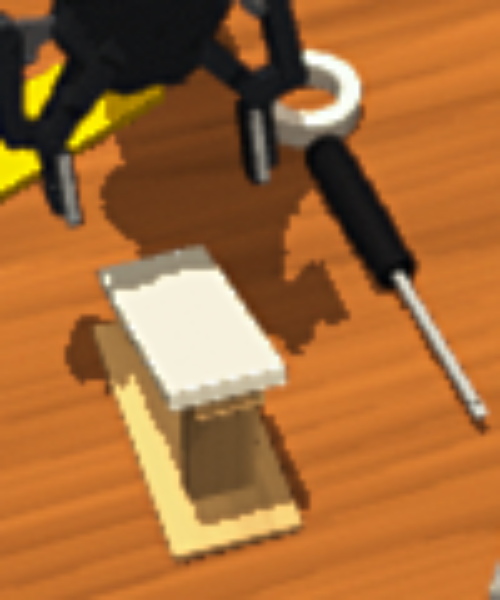

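View pics/t6.png

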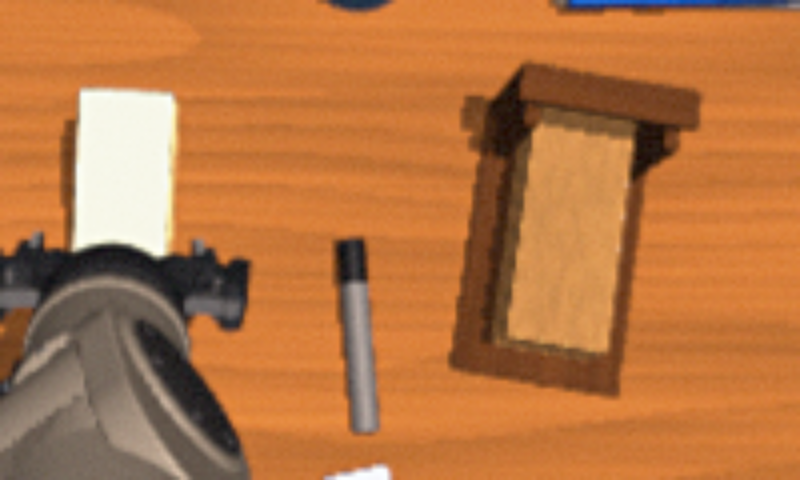

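```bash
python3 - <<'E'
from h import *
d=load("top3.npz");f=210/np.tan(np.radians(float(d["fovy"]))/2);R=cv2.Rodrigues(d["rvec"])[0];cam=-R.T@d["tvec"].ravel()
yaw=np.radians(-8.95);c=np.array([np.cos(yaw),np.sin(yaw),0]);l=np.array([-np.sin(yaw),np.cos(yaw),0]);B=np.array([.6315,-.2805,0])
hsv=cv2.cvtColor(d["color"],cv2.COLOR_RGB2HSV)
m=np.zeros(hsv.shape[:2],np.uint8);s=np.s_[178:240,360:402]
m[s]=((hsv[s][...,2]>170)&(hsv[s][...,1]<160))
k=max(cv2.findContours(m,0,1)[0],key=cv2.contourArea)
P=[]
for u,v in k[:,0]:
    w=R.T@np.array([(u-d["cx"])/f,(v-d["cy"])/f,1]);p=cam+w*(.054-cam[2])/w[2]-B;P.append([p@c,p@l])
P=np.array(P,np.float32);print(hsv[210,380],P.min(0),P.max(0),cv2.minAreaRect(P))
E
python3 -m creep '[[[0,0,0.002,0,-0.002,0.012,0.085],[0,0,0,0,-0.001,0.014,0.085],[0,0,0,0,0,0.01,0.085],[0,0,0,0,0,0.004,0.085],[0,0,0,0,0,0,0.085]]]';python3 ti.py 0.0
```

```text
[ 15 154 208] [-0.14831434 -0.03118211] [-0.0111719   0.03263215] ((-0.07975523918867111, 0.0007471926510334015), (0.13709081709384918, 0.06321575492620468), 0.3434392213821411)
t: 14.43
eef_pos: [0.5304, 0.015, 0.1518]
tool_rot: [0.153, -0.678, 0.702, -0.156]
contact_force: [1.2, 1.0, -0.4]
gripper_width: 0.997
[0.52800403 0.01409459 0.13208218]
t 14.43 pos [0.5304 0.015  0.1518] rotvec(tool) [-0.022  0.004 -0.002] shift(tool now) [ 1.1 10.6 16.8] mm  F [ 1.2  1.  -0.4] w 0.997
```

```bash
python3 -m creep '[[[-0.01,0.002,-0.001,0.0005,0.005,0.004,0.085],[-0.006,0.002,-0.001,0.0005,0.004,0.003,0.085],[0,0,0,0,0.001,0.002,0.085],[0,0,0,0,0,0,0.085]]]';python3 ti.py 0.0
```

```text
t: 14.77
eef_pos: [0.5271, 0.013, 0.1416]
tool_rot: [0.148, -0.678, 0.703, -0.154]
contact_force: [0.2, -1.1, 0.1]
gripper_width: 0.997
[0.52800403 0.01409459 0.13208218]
t 14.77 pos [0.5271 0.013  0.1416] rotvec(tool) [-0.01  -0.002 -0.003] shift(tool now) [-1.1  3.2  9. ] mm  F [ 0.2 -1.1  0.1] w 0.997
```

```bash
python3 -m creep '[[[-0.006,0,-0.001,-0.0005,0.002,0.004,0.085],[-0.003,0,0,0,0.001,0.003,0.085],[0,0,0,0,0,0.001,0.085],[0,0,0,0,0,0,0.085]]]';python3 ti.py 0.0
```

```text
t: 15.1
eef_pos: [0.5278, 0.0137, 0.1329]
tool_rot: [0.144, -0.68, 0.703, -0.151]
contact_force: [0.5, 0.5, -0.2]
gripper_width: 0.999
[0.52800403 0.01409459 0.13208218]
t 15.10 pos [0.5278 0.0137 0.1329] rotvec(tool) [-0.001 -0.002 -0.001] shift(tool now) [-0.4  0.2  0.9] mm  F [ 0.5  0.5 -0.2] w 0.999
```

```bash
python3 -m creep '[[[0,0,0,0,0,0.0008,0.085],[0,0,0,0,0,0,0.055],[0,0,0,0,0,0,0.05],[0,0,0,0,0,0,0.05],[0,0,0,0,0,0,0.05],[0,0,0,0,0,0,0.05]]]' 50;python3 ti.py 0.0;python3 - <<'E'
from station import read_camera
from h import *
a=read_camera("scene")
cv2.imwrite("pics/s7.png",cv2.resize(a["color"][150:270,250:350,::-1],(500,600)))
E
```

```text
t: 15.6
eef_pos: [0.528, 0.0138, 0.1327]
tool_rot: [0.144, -0.68, 0.703, -0.151]
contact_force: [1.3, 0.0, -1.5]
gripper_width: 0.63
[0.52800403 0.01409459 0.13208218]
t 15.60 pos [0.528  0.0138 0.1327] rotvec(tool) [-0.002 -0.002 -0.001] shift(tool now) [-0.3  0.3  0.6] mm  F [ 1.3  0.  -1.5] w 0.630
```

View pics/s7.png

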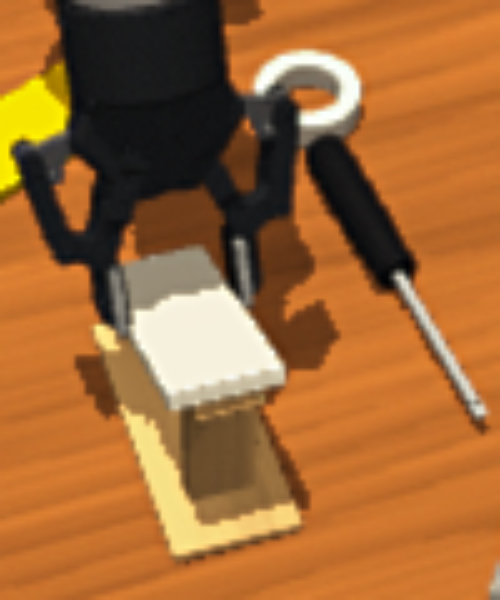

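```bash
python3 -m creep '[[[0,0,0,0,0,-0.008,0.05],[0,0,0,0,0,-0.02,0.05],[0,0,0,0,0,-0.03,0.05],[-0.06,0,0,0,0,-0.035,0.05],[-0.1,0,0,0,0,-0.03,0.05],[-0.1,0,0,0,0,-0.015,0.05],[-0.1,0,0,0,0,0,0.05],[-0.05,0,0,0,0,0,0.05]]]';python3 ca.py 0.107 0.25
python3 - <<'E'
from station import read_camera
from h import *
a=read_camera("scene")
cv2.imwrite("pics/s8.png",cv2.resize(a["color"][120:270,220:350,::-1],(520,600)))
E
```

```text
t: 16.32
eef_pos: [0.4773, 0.0135, 0.2436]
tool_rot: [0.01, -0.694, 0.72, -0.018]
contact_force: [1.6, -0.2, -1.4]
gripper_width: 0.631
t 16.32 pos [0.4773 0.0135 0.2436] rotvec(tool) [-0.039 -0.009  0.119] shift(tool now) [275.4 -58.9  -1.1] mm  F [ 1.6 -0.2 -1.4] w 0.631
in carrier: x -198.1 y 266.5 z 243.6 mm; F in carrier [ 1.6  0.1 -1.4] torque [0.   0.01 0.03]
```

View pics/s8.png

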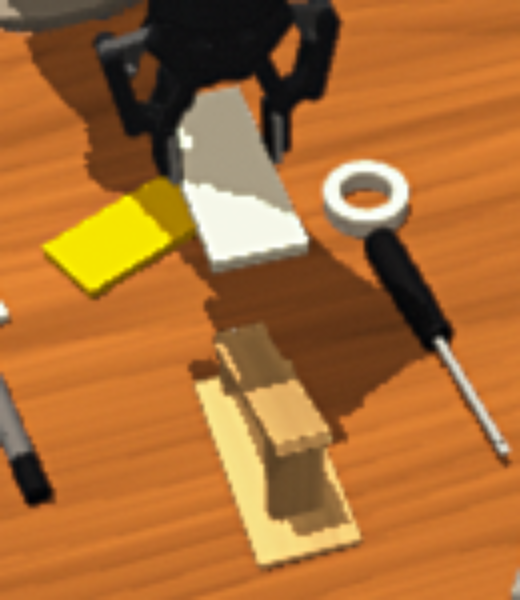

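```bash
python3 -m creep '[[[-0.02,0,0.04,0.015,-0.005,0,0.05],[-0.01,0,0.05,0.03,-0.005,0,0.05],[0,0,0.03,0.035,-0.005,0,0.05],[0,0,0,0.04,-0.005,0,0.05],[0,0,0,0.04,-0.005,0,0.05],[0,0,0,0.04,-0.005,0,0.05],[0,0,0,0.035,-0.005,0,0.05],[0,0,0,0.02,0,0,0.05],[0,0,0,0.008,0,0,0.05],[0,0,0,0,0,0,0.05]]]';python3 ca.py 0.107 0.16
```

```text
t: 17.2
eef_pos: [0.4745, -0.2609, 0.241]
tool_rot: [0.001, -0.649, 0.761, -0.009]
contact_force: [-0.5, 0.0, -1.9]
gripper_width: 0.631
t 17.20 pos [ 0.4745 -0.2609  0.241 ] rotvec(tool) [-0.014 -0.01  -0.002] shift(tool now) [ -5.9 -49.9  81.7] mm  F [-0.5  0.  -1.9] w 0.631
in carrier: x -158.1 y -5.0 z 241.0 mm; F in carrier [-0.4 -0.1 -1.9] torque [0.03 0.03 0.01]
```

```bash
python3 -m creep '[[[-0.007,-0.005,0,-0.003,-0.02,0.015,0.05],[-0.005,-0.004,0,-0.002,-0.02,0.02,0.05],[0,0,0,0,-0.008,0.02,0.05],[0,0,0,0,-0.002,0.015,0.05],[0,0,0,0,0,0.006,0.05],[0,0,0,0,0,0,0.05]]]';python3 ca.py 0.107 0.135
```

```text
t: 17.7
eef_pos: [0.5284, -0.2537, 0.1623]
tool_rot: [0.002, -0.652, 0.758, -0.001]
contact_force: [-1.3, -0.1, -2.5]
gripper_width: 0.631
t 17.70 pos [ 0.5284 -0.2537  0.1623] rotvec(tool) [-0.005  0.002  0.007] shift(tool now) [10.5  1.2 27.2] mm  F [-1.3 -0.1 -2.5] w 0.631
in carrier: x -106.0 y 10.4 z 162.3 mm; F in carrier [-1.2 -0.3 -2.5] torque [ 0.03  0.03 -0.  ]
```

```bash
python3 -m creep '[[[-0.003,0,0.004,0.006,0.001,0.008,0.05],[0,0,0.002,0.004,0,0.008,0.05],[0,0,0,0.001,0,0.004,0.05],[0,0,0,0,0,0,0.05]]]';python3 ca.py 0.107 0.135
```

```text
t: 18.03
eef_pos: [0.5257, -0.2623, 0.1424]
tool_rot: [0.002, -0.651, 0.759, -0.001]
contact_force: [-0.3, -0.1, -1.7]
gripper_width: 0.634
t 18.03 pos [ 0.5257 -0.2623  0.1424] rotvec(tool) [-0.003  0.002  0.004] shift(tool now) [ 1.6 -0.3  7.4] mm  F [-0.3 -0.1 -1.7] w 0.634
in carrier: x -107.3 y 1.6 z 142.4 mm; F in carrier [-0.3 -0.1 -1.7] torque [ 0.    0.07 -0.06]
```

```bash
python3 -m creep '[[[-0.002,0,0.004,0.001,0,0.004,0.05],[0,0,0,0.0005,0,0.003,0.05],[0,0,0,0,0,0.001,0.05]]]';python3 ca.py 0.107 0.13;python3 - <<'E'
from station import read_camera
from h import *
a=read_camera("scene")
cv2.imwrite("pics/s9.png",cv2.resize(a["color"][190:310,120:230,::-1],(550,600)))
E
```

```text
t: 18.28
eef_pos: [0.5256, -0.2649, 0.135]
tool_rot: [0.001, -0.649, 0.761, -0.001]
contact_force: [0.6, -0.6, -1.9]
gripper_width: 0.631
t 18.28 pos [ 0.5256 -0.2649  0.135 ] rotvec(tool) [-0.003  0.001 -0.002] shift(tool now) [-1.1  0.   5. ] mm  F [ 0.6 -0.6 -1.9] w 0.631
in carrier: x -107.0 y -1.1 z 135.0 mm; F in carrier [ 0.7 -0.5 -1.9] torque [ 0.05  0.04 -0.01]
```

View pics/s9.png

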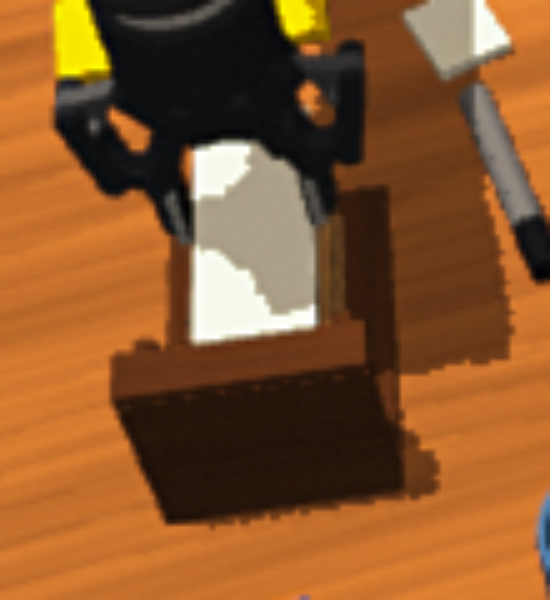

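Looks right; lowering in small steps.

```bash
python3 -m creep '[[[-0.003,0.001,-0.001,-0.0008,0,0.002,0.05],[0,0,0,0,0,0.0015,0.05],[0,0,0,0,0,0.001,0.05]]]';python3 ca.py 0.107 0.13; python3 -m creep '[[[0,0,0,0,0,0.001,0.05]]]';python3 -m creep '[[[0,0,0,0,0,0.001,0.05]]]';python3 ca.py 0.107 0.13
```

```text
t: 18.58
eef_pos: [0.5261, -0.2643, 0.1306]
tool_rot: [-0.0, -0.649, 0.761, -0.0]
contact_force: [0.6, -0.1, -1.8]
gripper_width: 0.634
t 18.58 pos [ 0.5261 -0.2643  0.1306] rotvec(tool) [-0.001 -0.001 -0.001] shift(tool now) [-0.4  0.3  0.6] mm  F [ 0.6 -0.1 -1.8] w 0.634
in carrier: x -106.7 y -0.4 z 130.6 mm; F in carrier [ 0.6  0.  -1.8] torque [ 0.02  0.04 -0.01]
t: 18.67
eef_pos: [0.5262, -0.2641, 0.1296]
tool_rot: [0.0, -0.649, 0.76, -0.0]
contact_force: [-0.1, -0.1, -1.3]
gripper_width: 0.636
t: 18.75
eef_pos: [0.5263, -0.2641, 0.1285]
tool_rot: [0.0, -0.649, 0.76, -0.0]
contact_force: [-0.1, -0.3, -1.2]
gripper_width: 0.633
t 18.75 pos [ 0.5263 -0.2641  0.1285] rotvec(tool) [-0.001 -0.001 -0.001] shift(tool now) [-0.2  0.5 -1.5] mm  F [-0.1 -0.3 -1.2] w 0.633
in carrier: x -106.5 y -0.2 z 128.5 mm; F in carrier [-0.1 -0.3 -1.2] torque [ 0.03  0.02 -0.01]
```

```bash
python3 -m creep '[[[0,0,0,0,0,0.0005,0.05]]]';python3 ca.py 0.107 0.13; python3 -m creep '[[[0,0,0,0,0,0.0005,0.05]]]';python3 ca.py 0.107 0.13
```

```text
t: 18.83
eef_pos: [0.5263, -0.264, 0.1281]
tool_rot: [-0.0, -0.649, 0.76, -0.0]
contact_force: [-2.1, 0.2, 5.5]
gripper_width: 0.632
t 18.83 pos [ 0.5263 -0.264   0.1281] rotvec(tool) [-0.001 -0.001 -0.001] shift(tool now) [-0.1  0.5 -1.9] mm  F [-2.1  0.2  5.5] w 0.632
in carrier: x -106.5 y -0.1 z 128.1 mm; F in carrier [-2.1 -0.1  5.5] torque [ 0.13  0.57 -0.03]
t: 18.92
eef_pos: [0.5263, -0.264, 0.1281]
tool_rot: [-0.0, -0.649, 0.76, -0.0]
contact_force: [-3.5, 1.1, 9.0]
gripper_width: 0.634
t 18.92 pos [ 0.5263 -0.264   0.1281] rotvec(tool) [-0.    -0.001 -0.001] shift(tool now) [-0.1  0.5 -1.9] mm  F [-3.5  1.1  9. ] w 0.634
in carrier: x -106.5 y -0.1 z 128.1 mm; F in carrier [-3.6  0.5  9. ] torque [ 0.27  0.77 -0.  ]
```

```bash
python3 -m creep '[[[0,0,0,0,0,-0.0015,0.05],[0,0,0,0,-0.006,0,0.05],[0,0,0,0,-0.006,0,0.05],[0,0,0,0,-0.004,0,0.05],[0,0,0,0,-0.001,0,0.05]]]'; python3 ca.py 0.080 0.1292
```

```text
t: 19.33
eef_pos: [0.545, -0.2671, 0.1299]
tool_rot: [0.0, -0.649, 0.76, -0.001]
contact_force: [-0.3, 0.5, -1.7]
gripper_width: 0.633
t 19.33 pos [ 0.545  -0.2671  0.1299] rotvec(tool) [-0.002 -0.001 -0.001] shift(tool now) [-0.2 -7.6  0.7] mm  F [-0.3  0.5 -1.7] w 0.633
in carrier: x -87.6 y -0.2 z 129.9 mm; F in carrier [-0.3  0.4 -1.7] torque [ 0.02  0.04 -0.01]
```

```bash
python3 -m creep '[[[0,0,0,0,-0.002,0,0.05],[0,0,0,0,-0.001,0.0003,0.05]]]';python3 ca.py 0.080 0.1292; python3 -m creep '[[[0,0,0,0,-0.001,0,0.05]]]';python3 -m creep '[[[0,0,0,0,-0.0007,0,0.05]]]';python3 ca.py 0.080 0.1292
```

```text
t: 19.5
eef_pos: [0.5488, -0.2675, 0.1293]
tool_rot: [0.0, -0.649, 0.76, -0.001]
contact_force: [0.4, 0.4, -1.4]
gripper_width: 0.63
t 19.50 pos [ 0.5488 -0.2675  0.1293] rotvec(tool) [-0.002 -0.001 -0.001] shift(tool now) [-0.1 -3.7  0.1] mm  F [ 0.4  0.4 -1.4] w 0.630
in carrier: x -83.7 y -0.1 z 129.3 mm; F in carrier [ 0.3  0.4 -1.4] torque [0.03 0.01 0.02]
t: 19.58
eef_pos: [0.5499, -0.2676, 0.1291]
tool_rot: [0.0, -0.65, 0.76, -0.001]
contact_force: [0.3, 0.4, -1.8]
gripper_width: 0.629
t: 19.67
eef_pos: [0.5507, -0.2677, 0.129]
tool_rot: [0.0, -0.65, 0.76, -0.001]
contact_force: [-0.3, 0.5, -1.9]
gripper_width: 0.629
t 19.67 pos [ 0.5507 -0.2677  0.129 ] rotvec(tool) [-0.001 -0.    -0.001] shift(tool now) [ 0.1 -1.8 -0.2] mm  F [-0.3  0.5 -1.9] w 0.629
in carrier: x -81.8 y 0.1 z 129.0 mm; F in carrier [-0.3  0.4 -1.9] torque [-0.04 -0.01 -0.03]
```

```bash
python3 -m creep '[[[0,0,0,0,-0.0006,-0.0002,0.05]]]';python3 ca.py 0.080 0.1292; python3 -m creep '[[[0,0,0,0,-0.0006,-0.0001,0.05]]]';python3 ca.py 0.080 0.1292
```

```text
t: 19.75
eef_pos: [0.5512, -0.2677, 0.129]
tool_rot: [0.0, -0.65, 0.76, -0.001]
contact_force: [-0.3, -0.7, -1.4]
gripper_width: 0.632
t 19.75 pos [ 0.5512 -0.2677  0.129 ] rotvec(tool) [-0.001 -0.    -0.001] shift(tool now) [ 0.1 -1.3 -0.2] mm  F [-0.3 -0.7 -1.4] w 0.632
in carrier: x -81.3 y 0.1 z 129.0 mm; F in carrier [-0.2 -0.7 -1.4] torque [-0.08  0.   -0.01]
t: 19.83
eef_pos: [0.5518, -0.2679, 0.1291]
tool_rot: [0.0, -0.65, 0.76, -0.0]
contact_force: [-0.0, -0.1, -1.4]
gripper_width: 0.63
t 19.83 pos [ 0.5518 -0.2679  0.1291] rotvec(tool) [-0.001 -0.    -0.001] shift(tool now) [ 0.1 -0.7 -0.1] mm  F [-0.  -0.1 -1.4] w 0.630
in carrier: x -80.7 y 0.1 z 129.1 mm; F in carrier [ 0.  -0.1 -1.4] torque [-0.04 -0.01 -0.01]
```

```bash
python3 -m creep '[[[0,0,0,0,-0.0006,0,0.05]]]'; python3 -m creep '[[[0,0,0,0,-0.0006,0,0.05]]]';python3 ca.py 0.080 0.1292;  python3 -m creep '[[[0,0,0,0,-0.0006,0,0.05]]]';python3 ca.py 0.080 0.1292
```

```text
t: 19.92
eef_pos: [0.5523, -0.268, 0.1291]
tool_rot: [0.0, -0.65, 0.76, -0.0]
contact_force: [-0.1, -0.2, -1.6]
gripper_width: 0.63
t: 20.0
eef_pos: [0.5529, -0.2681, 0.1291]
tool_rot: [-0.0, -0.65, 0.76, -0.0]
contact_force: [0.6, 0.2, -1.1]
gripper_width: 0.629
t 20.00 pos [ 0.5529 -0.2681  0.1291] rotvec(tool) [-0.001 -0.001 -0.001] shift(tool now) [-0.   0.4 -0.1] mm  F [ 0.6  0.2 -1.1] w 0.629
in carrier: x -79.6 y -0.0 z 129.1 mm; F in carrier [ 0.6  0.3 -1.1] torque [-0.01  0.07 -0.02]
t: 20.08
eef_pos: [0.5534, -0.2682, 0.1292]
tool_rot: [-0.0, -0.649, 0.76, -0.0]
contact_force: [0.4, 0.0, -1.9]
gripper_width: 0.634
t 20.08 pos [ 0.5534 -0.2682  0.1292] rotvec(tool) [-0.001 -0.001 -0.001] shift(tool now) [-0.  1. -0.] mm  F [ 0.4  0.  -1.9] w 0.634
in carrier: x -79.0 y -0.0 z 129.2 mm; F in carrier [ 0.4  0.1 -1.9] torque [-0.03  0.01 -0.01]
```

```bash
python3 -m creep '[[[0,0,0,0,-0.0006,0,0.05]]]'; python3 -m creep '[[[0,0,0,0,-0.0006,0,0.05]]]';python3 ca.py 0.080 0.1292;  python3 -m creep '[[[0,0,0,0,-0.0006,0,0.05]]]';python3 ca.py 0.080 0.1292
```

```text
t: 20.17
eef_pos: [0.5537, -0.2683, 0.129]
tool_rot: [-0.0, -0.649, 0.76, -0.0]
contact_force: [-2.4, 0.6, -0.5]
gripper_width: 0.63
t: 20.25
eef_pos: [0.5538, -0.2683, 0.1289]
tool_rot: [-0.001, -0.649, 0.76, 0.0]
contact_force: [-1.2, -0.1, -1.1]
gripper_width: 0.636
t 20.25 pos [ 0.5538 -0.2683  0.1289] rotvec(tool) [ 0.002 -0.001 -0.001] shift(tool now) [-0.   1.3 -0.3] mm  F [-1.2 -0.1 -1.1] w 0.636
in carrier: x -78.7 y -0.0 z 128.9 mm; F in carrier [-1.2 -0.3 -1.1] torque [ 0.19  0.46 -0.  ]
t: 20.33
eef_pos: [0.5539, -0.2683, 0.1287]
tool_rot: [-0.001, -0.649, 0.76, 0.001]
contact_force: [-2.3, 1.7, 0.2]
gripper_width: 0.63
t 20.33 pos [ 0.5539 -0.2683  0.1287] rotvec(tool) [ 0.003 -0.001 -0.001] shift(tool now) [-0.   1.4 -0.5] mm  F [-2.3  1.7  0.2] w 0.630
in carrier: x -78.6 y -0.0 z 128.7 mm; F in carrier [-2.5  1.3  0.2] torque [ 0.13  0.41 -0.01]
```

```bash
python3 -m creep '[[[0.003,-0.001,0,0,-0.0002,0.0003,0.05]]]';python3 ca.py 0.080 0.1292;  python3 -m creep '[[[0,0,0,0,-0.0002,0.0004,0.05]]]';python3 ca.py 0.080 0.1292
```

```text
t: 20.42
eef_pos: [0.5538, -0.2683, 0.1284]
tool_rot: [-0.0, -0.649, 0.761, 0.0]
contact_force: [-2.6, 0.9, 1.3]
gripper_width: 0.632
t 20.42 pos [ 0.5538 -0.2683  0.1284] rotvec(tool) [ 0.001  0.    -0.001] shift(tool now) [-0.   1.4 -0.8] mm  F [-2.6  0.9  1.3] w 0.632
in carrier: x -78.6 y -0.1 z 128.4 mm; F in carrier [-2.7  0.5  1.3] torque [ 0.    0.54 -0.06]
t: 20.5
eef_pos: [0.5538, -0.2683, 0.1281]
tool_rot: [-0.0, -0.649, 0.761, 0.001]
contact_force: [-3.8, 1.1, 4.9]
gripper_width: 0.632
t 20.50 pos [ 0.5538 -0.2683  0.1281] rotvec(tool) [ 0.001  0.    -0.001] shift(tool now) [-0.1  1.3 -1.1] mm  F [-3.8  1.1  4.9] w 0.632
in carrier: x -78.7 y -0.1 z 128.1 mm; F in carrier [-3.9  0.5  4.9] torque [ 0.17  0.76 -0.04]
```

```bash
python3 -m creep '[[[0,0,0,0,0,0,0.06],[0,0,0,0,0,0,0.075],[0,0,0,0,0,0,0.085],[0,0,0,0,0,0,0.085]]]'; python3 ca.py 0.0787 0.128; python3 -m creep '[[[0,0,0,0,0,-0.008,0.085],[0,0,0,0,0,-0.025,0.085],[0,0,0,0,0,-0.04,0.085],[0,0,0,0,0.01,-0.04,0.085],[0,0,0,-0.01,0.03,-0.02,0.085],[0,0,0,-0.03,0.02,0,0.085],[0,0,0,-0.04,0,0,0.085],[0,0,0,-0.04,0,0,0.085],[0,0,0,-0.04,0,0,0.085],[0,0,0,-0.04,0,0,0.085],[0,0,0,-0.04,0,0,0.085],[0,0,0,-0.02,0,0,0.085],[0,0,0,0,0,0,0.085]]]'
python3 - <<'E'
from station import read_camera
import cv2,numpy as np
a=read_camera("scene");b=read_camera("top")
np.savez("scene4.npz",**a);np.savez("top4.npz",**b)
cv2.imwrite("pics/s10.png",a["color"][:,:,::-1]);cv2.imwrite("pics/t10.png",b["color"][:,:,::-1])
cv2.imwrite("pics/tc10.png",cv2.resize(b["color"][150:270,330:440,::-1],(550,600)))
cv2.imwrite("pics/sc10.png",cv2.resize(a["color"][190:310,120:230,::-1],(550,600)))
E
```

```text
t: 20.83
eef_pos: [0.556, -0.2688, 0.1293]
tool_rot: [0.001, -0.649, 0.76, -0.002]
contact_force: [-0.7, 0.8, 0.3]
gripper_width: 0.994
t 20.83 pos [ 0.556  -0.2688  0.1293] rotvec(tool) [-0.004 -0.    -0.001] shift(tool now) [-0.1  2.3  1.3] mm  F [-0.7  0.8  0.3] w 0.994
in carrier: x -76.4 y -0.1 z 129.3 mm; F in carrier [-0.9  0.7  0.3] torque [-0.01  0.04  0.06]
t: 21.92
eef_pos: [0.5392, 0.0054, 0.2782]
tool_rot: [0.006, -0.646, 0.763, -0.009]
contact_force: [0.5, -0.4, -0.2]
gripper_width: 1.0
```

View pics/tc10.png

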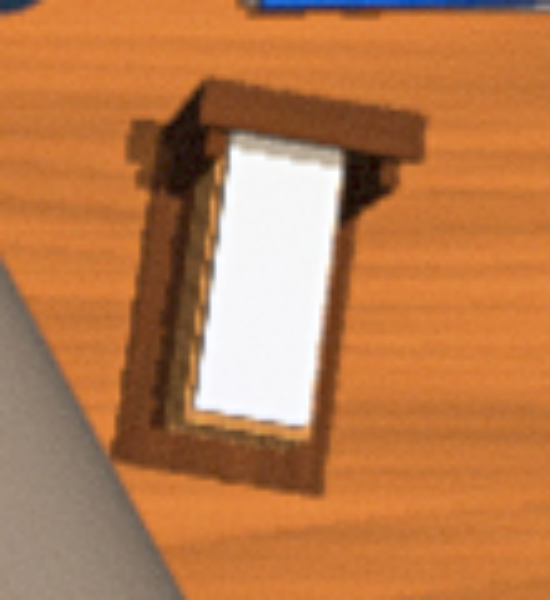

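View pics/sc10.png

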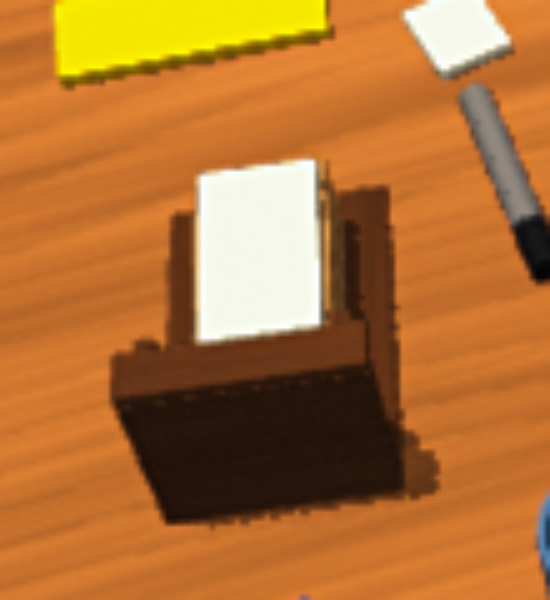

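View pics/t10.png

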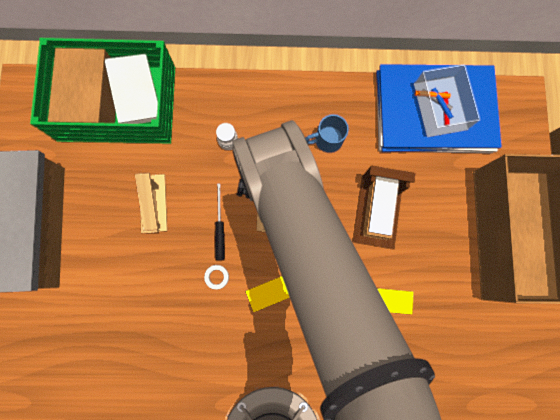

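Run:
```python
from h import *
d=load("top4.npz");f=210/np.tan(np.radians(float(d["fovy"]))/2);R=cv2.Rodrigues(d["rvec"])[0];cam=-R.T@d["tvec"].ravel()
yaw=np.radians(-8.95);c=np.array([np.cos(yaw),np.sin(yaw),0]);l=np.array([-np.sin(yaw),np.cos(yaw),0]);B=np.array([.6315,-.2805,0])
def ray(u,v,z):
    w=R.T@np.array([(u-d["cx"])/f,(v-d["cy"])/f,1]);p=cam+w*(z-cam[2])/w[2]-B;return [p@c,p@l]
col=d["color"].astype(int);m=np.zeros(col.shape[:2],np.uint8);s=np.s_[172:245,360:405];m[s]=col[s].min(2)>150
k=max(cv2.findContours(m,0,1)[0],key=cv2.contourArea)
P=np.array([ray(u,v,.0643) for u,v in k[:,0]],np.float32)
print("tile",P.min(0),P.max(0),cv2.minAreaRect(P))
C=cloud(d);print("z tile",np.median(C[195:225,377:390,2]),np.median(C[185:195,380:392,2]),np.median(C[222:232,372:385,2]))
# front edge columns: walk downward
for u in (374,378,382,386):
    col_=d["color"][224:244,u].tolist();print(u,[tuple(x) for x in col_][:14])
    print([round(ray(u,v,.054)[0]*1e3,1) for v in range(224,238)])
```

```text
tile [-0.14282742 -0.02824198] [-0.00311409  0.02890878] ((-0.07298559695482254, 0.0003527570515871048), (0.05709828436374664, 0.13968926668167114), 89.93463897705078)
z tile 0.06367266361009402 0.06361367248795011 0.06423312134635234
374 [(246, 246, 250), (246, 247, 250), (248, 247, 251), (246, 246, 251), (247, 246, 251), (248, 248, 251), (249, 249, 254), (245, 248, 255), (219, 202, 190), (198, 138, 84), (203, 137, 73), (165, 112, 61), (120, 84, 50), (131, 84, 50)]
[np.float64(-121.0), np.float64(-123.5), np.float64(-126.0), np.float64(-128.5), np.float64(-131.0), np.float64(-133.5), np.float64(-135.9), np.float64(-138.4), np.float64(-140.9), np.float64(-143.4), np.float64(-145.8), np.float64(-148.3), np.float64(-150.8), np.float64(-153.2)]
378 [(247, 247, 250), (247, 247, 250), (247, 247, 250), (246, 247, 250), (247, 246, 250), (247, 247, 251), (247, 248, 251), (250, 251, 255), (237, 240, 252), (165, 135, 113), (217, 143, 70), (204, 137, 74), (110, 72, 41), (112, 76, 43)]
[np.float64(-119.3), np.float64(-121.8), np.float64(-124.3), np.float64(-126.8), np.float64(-129.3), np.float64
[... 510 characters left out ...]
np.float64(-130.1), np.float64(-132.6), np.float64(-135.0), np.float64(-137.5), np.float64(-140.0), np.float64(-142.5), np.float64(-144.9), np.float64(-147.4), np.float64(-149.9)]
386 [(247, 247, 250), (246, 247, 249), (246, 247, 249), (247, 246, 249), (247, 247, 250), (246, 246, 250), (246, 246, 249), (248, 246, 251), (248, 249, 252), (245, 248, 254), (222, 213, 201), (203, 145, 93), (214, 142, 75), (177, 123, 71)]
[np.float64(-115.9), np.float64(-118.4), np.float64(-120.9), np.float64(-123.4), np.float64(-125.9), np.float64(-128.4), np.float64(-130.9), np.float64(-133.3), np.float64(-135.8), np.float64(-138.3), np.float64(-140.8), np.float64(-143.2), np.float64(-145.7), np.float64(-148.2)]
```

View pics/s10.png

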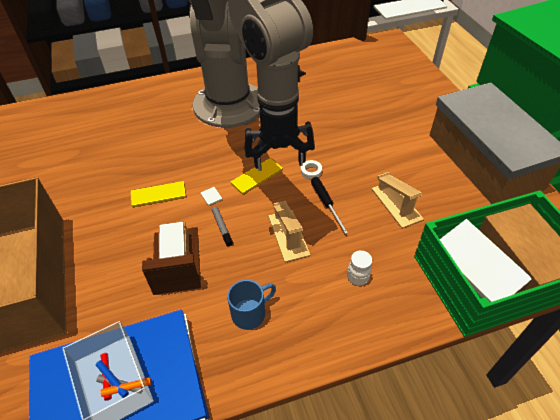

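Run:
```python
from station import hand_in
print(hand_in())
```

```text
the job is handed in; nothing more can be done
None
```

I laid the separator sheet flat on the pile, pushed it home under the lip against the back wall and let go of it. Then I set the white tile flat on the sheet, also against the back wall, and handed the job in at about 22 s. No verdict is reported.

**How it was set down:**
- **Fingertips:** I first touched an empty spot on the table with the fingertips, to find how far they reach at each grip width. That contact peaked at 17 N.
- **Sheet:** I felt the pile with the sheet, and its top is about 49 mm above the table. That contact peaked at 13 N down, more than the 3 to 5 N you said was enough. I then felt the wall at about 3 N and seated the sheet at about 9 N down and 4 N against the wall.
- **Tile:** I felt the sheet with the tile, peaking at about 9 N down. I then felt the wall at about 3 N and seated the tile at about 5 N down and 4 N against the wall.

**Last camera checks:**

| Check | Measured | Should be |
|---|---|---|
| Tile front edge, from back wall | about 144 mm | 144 mm |
| Tile sideways offset | 0.4 mm | 0 |
| Tile angle to the carrier | 0.1° | 0 |
| Tile top height | 63.6 to 64.2 mm, level | about 64 mm |
| Sheet front edge, from back wall | about 149 to 150 mm | 150 mm |
| Sheet sideways offset (before the tile went on) | 0.7 mm | 0 |

- **Bystanders:** in the last pictures they look unmoved; I judged that by eye, not by measurement.
- **Small disagreements:** the two touches put the wall about 1 mm either side of where the camera did, within its 2 mm accuracy. As the fingers let go of the tile, the gripper drifted about 2 mm towards the wall, and the checks above were made after that.

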